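Rebuild the grinding set of a seed mill

TASK

The seed mill has been brushed out and its parts lie on the bench: put it back together. Set the grinding disc down over the drive shaft so that it drops fully home on the drive bar, then lay the fixed ring over it with both tabs down in the collar's notches, and last put on the feed cover and turn it clockwise, seen from above, until its ears are fully home under the hooks. Leave the beaker, the scoop and the brush where they are.

Things in the scene. Friction and masses are not known exactly. Their poses are not given: they have to be found in the camera images.
- mill: Low bench seed mill, fixed, light grey housing 170 wide and 70 high. Origin on the bench under the axis of its grinding chamber; x to the motor at its back (ends at x = 220, up to 112 high), y to its left, z up; spout and catch pan at the front to x = -186. On top, the open round chamber. Heights z below are above the bench
- ledge (a point): On the axis at the chamber's ledge, z = 98 mm; axes as the mill's. Under the ledge the bore is 98 in diameter, above it 114, inside a collar 136 outside whose top is at z = 109. The collar has two notches, 19 wide, floor at z = 102, at its front and back (mill -x and +x)
- hook_l (a point): Middle of the place for an ear under the left hook (mill +y), 76 from the axis at z = 114; axes as the mill's. A like hook stands opposite at -y. Each: a roof from z = 121 to 129, 70 to 88 from the axis, from 10 anticlockwise to 26 clockwise of this point (seen from above); a post under its clockwise end, 13 from this point, stops the ear; open at the other end
- spindle (a joint): Angle of the drive shaft in the chamber, rad, anticlockwise from above; at 0 the drive bar lies along the mill's x. Turns freely, slight friction. The bar (50 long, 12 wide, top at z = 87) lies across a hub (diameter 60, top at z = 80); the round shaft (diameter 12, pointed) stands in the middle up to z = 110
- rotor_mid (a point): Grinding disc, dark steel, toothed top: diameter 92, 16 thick, eight-sided boss (26 across flats, which face its x, y and diagonals) up to 60 above the underside. Point on its axis, 30 above the underside; z up. Below: a slot through the middle along its x, 16 wide, 8 deep, and a bore 15.6 wide, 33 deep. Home: slot over the bar, underside at z = 80. 0.45 kg
- stator_mid (a point): Fixed ring, bright steel: diameter 110, 12 thick; two tabs along its x, 14 wide, reaching 65 from the axis, 5 to 12 above the underside; eight-sided neck (41 across flats, facing its x, y and diagonals) up to 50; bore 32 through all. Point on its axis, 25 above the underside; z up. Home: underside on the ledge, z = 98, tabs in the notches, either way round. 0.45 kg
- cover_mid (a point): Feed cover: flange diameter 132, 10 thick, square steel chute 58 wide (60 at the lip) facing its x and y, 80 high in all, 50 inside; two ears along its x, 24 wide, 8 thick, reach 82. Point on its axis, 40 above the underside; z up. Goes on with ears some 35 degrees anticlockwise of the hooks, then turns clockwise to the posts: x along mill y, underside at z = 110. 0.4 kg
- beaker: Beaker, diameter 70, 81 high, standing to the left of the mill's motor; origin at its underside. Not to be disturbed
- scoop: White scoop, 160 long, 24 high, lying left of the mill; origin at its underside. Not to be disturbed
- brush: Flat brush with wooden handle, 178 long, 10 thick, lying near the front edge; origin at its underside. Not to be disturbed
Things that resemble listed ones, but are neither listed nor needed, are in the scene too. What is shaped like the part that bears stator_mid but orange is not meant. What is shaped like the part that bears rotor_mid but blue is not meant.

How it is judged:
On the way, in this order (a step that is already met when the one before it is completed fails the run):
1. the grinding disc is home on the drive bar (horizontal distance between rotor_mid and mill below 0.005 m and z of rotor_mid in the frame of mill between 0.107 and 0.113 m and angle between rotor_mid's own z axis and vertical below 0.05 rad), for 0.2 s.
2. the fixed ring is home over the disc, tabs in the notches (all of step 1 and horizontal distance between stator_mid and mill below 0.005 m and z of stator_mid in the frame of mill between 0.12 and 0.126 m and angle between stator_mid's own z axis and vertical below 0.05 rad and angle between the x axis of stator_mid and the x axis of mill, either way round below 0.1 rad), for 0.2 s.
At the end, for the whole second after the job is handed in: Disc, ring and cover all level, heights within 3 mm of home, centred on the mill axis within 5 mm (cover 6); disc down over the drive bar; ring's tabs in the notches (within 0.1 rad); cover's ears under the hooks (within 0.15 rad of the mill's y axis) (all of step 2 and horizontal distance between cover_mid and mill below 0.006 m and z of cover_mid in the frame of mill between 0.147 and 0.153 m and angle between cover_mid's own z axis and vertical below 0.05 rad and angle between the x axis of cover_mid and the y axis of mill, either way round below 0.15 rad); the robot touches nothing.
It fails at once if the beaker is pushed more than 3 cm from its place (distance of beaker from where it was at the start of the episode above 0.03 m).
It fails at once if the scoop is pushed more than 3 cm from its place (distance of scoop from where it was at the start of the episode above 0.03 m).
It fails at once if the brush is pushed more than 3 cm from its place (distance of brush from where it was at the start of the episode above 0.03 m).
It also fails if it takes over 72 s, if anything falls off the work surface, if the arm or the gripper's body presses on something with over 40 N, if the wrist force passes 120 N, or if a joint passes its speed limit or range.

ROBOT

A 6-joint arm with a two-finger parallel gripper is mounted at the origin on a cart in front of the work surface, level with it; the furniture and walls round the work are solid. World frame = base frame: x ahead of the robot, y to its left, z up, the work surface at z = 0. Lengths are in m, angles in rad, forces in N, time in s.
With the tool pointing down it reaches from about 0.4 to 0.825 m from the base axis. Payload 7 kg.
Tool frame: the origin (TCP) lies at the very end of the fingers, on their centre line; the grasp point (between the pads) lies 19 mm behind it; y points along the fingers, z is the direction in which the jaws open and shut, and the axes are right-handed (so a half turn about y gives the same grasp; the last joint's range is limited). The gripper opens to 88 mm and grips with 3 to 60 N. Pads are 19 mm wide; open, the fingers measure 130 mm over their backs; the gripper's body (78 mm by 193 mm) begins 47 mm behind the grasp point.
Start: joints at [1.526, 0.359, 0.012, 0, -1.224, -0.288], TCP at [0.221, 0.638, 0.227] pointing down, gripper open.
Joint ranges: [-3.07, 3.07], [-1.43, 2.12], [-1.02, 1.25], [-3.03, 1.67], [-3.05, -0], [-3.03, 3.03]. Speed limits (rad/s): [2.39, 2.39, 3.01, 3.14, 3.14, 3.14].

INTERFACE

Orientations are given as a 3x3 rotation matrix whose columns are the frame's x, y, z axes.
In Python, from plant import read_state, snapshot, bot gives the robot as it stands.
- The arm moves only by the shell command python3 -m crank 'ROWS'. ROWS is a JSON object of lists of equal length, an entry for each row: "xyz": the shift along the tool's x, y, z in m, a list of three; "angular": the turn, a rotation vector about the tool's x, y, z in degrees, a list of three; "jaw": the opening, from 0 (shut) to 1 (fully open). In form: {"xyz": [[x, y, z], ...], "angular": [[ax, ay, az], ...], "jaw": [jaw, ...]}. A call has 1 to 5 rows; each row is the pose to reach, as a shift and turn from the pose commanded when the call began, along the tool's axes at that moment; what a row does not reach only later rows make up. A row lasts 1/8 s, in which the tool goes at most 62.5 mm and 10.7 degrees, less where a joint would pass 70% of its speed; a pose out of reach is approached as far as the arm can. A call with a gripper value outside its range is refused whole. The fingers move at their own pace and stop on an object; the grip force is fixed at half the most. Time passes only in rows, so rows that repeat a pose let the fingers close. It gives the time, the measured TCP pose, the force and the opening at its end, in the units of the state.
- read_state(): the state, without advancing time (a new reading comes with each control period).
- snapshot(name): name is "scene" or "top" or "wrist"; returns a dict with "frame" (480x640x3 uint8, red, green, blue), "range_z" (480x640 float32, m along the optical axis (not along the pixel's ray), 0 where there is no reading), "camera_matrix" (3x3 intrinsics, pixels), "k1" (the pictures are not rectified: a ray, as slopes to the right and down, at radius r is drawn at 1 + k1 r^2 times it, then the intrinsics apply), "extrinsics" (4x4, takes a point from world to camera coordinates). Camera axes: x right, y down, z forward; pixel columns grow to the right and rows downward; lengths in m; the calibration is good to about 2 mm. A picture is of the moment at which its call begins.
- bot.job_done(): hands the job in, once; it reports no verdict.
The state is a dict: "time_s": time; "joint_positions": joint angles; "joint_vel": joint speeds; "joint_efforts": joint torques, N m; "tool_pos": TCP position; "tool_rot": TCP orientation; "force": force on the tool from outside, world axes, zero at the start; "torque": the same for the moment, N m; "opening": finger opening in m.
Only numpy, scipy, OpenCV 4.12 (cv2) and the standard library are available. Lean on these libraries where they do the work, as an engineer would, in place of code of your own. Each camera call takes 0.05 s, during which the arm holds its last target.

## Working session

There is one attempt and no reset: what is moved stays moved. The work goes in short steps, Python scripts to look and compute and a shell command to move; the robot and the scene stay as the last step left them, time stands still between calls to the robot, and variables do not carry over. Pictures are saved under pics/ and viewed, and the job is handed in when it is done.

```bash
ls; mkdir -p pics
python3 - <<'E'
from plant import read_state, snapshot, bot
import cv2,numpy as np,pickle
s=read_state();print(s)
for n in["scene","top","wrist"]:
    d=snapshot(n);cv2.imwrite(f"pics/{n}0.png",d["frame"][:,:,::-1]);pickle.dump(d,open(f"pics/{n}0.pkl","wb"))
    print(n,d["camera_matrix"],d["k1"],d["extrinsics"])
E
```

```text
pics
{'time_s': 0.0, 'joint_positions': array([ 1.52610085e+00,  3.59384333e-01,  1.10760928e-02, -3.42820702e-04,
       -1.22415703e+00, -2.88105254e-01]), 'joint_vel': array([ 0.00164559,  0.00014371,  0.00073575, -0.00033105,  0.0016572 ,
       -0.00022581]), 'joint_efforts': array([-1.99060883e-04, -5.82723570e+01,  2.93056583e+01,  6.99726149e+00,
        7.02795209e-03, -1.59281194e-04]), 'tool_pos': array([0.22038115, 0.63747951, 0.22563319]), 'tool_rot': array([[-9.45092966e-01, -3.96675983e-04, -3.26801360e-01],
       [ 3.26801559e-01, -1.65284689e-03, -9.45091535e-01],
       [-1.65257498e-04, -9.99998555e-01,  1.69172830e-03]]), 'force': array([1.30000252, 0.65923301, 0.12702892]), 'torque': array([ 0.07190643, -0.02947045, -0.003002  ]), 'opening': 0.08759465742901253}
scene [[563.67034903   0.         317.47010401]
 [  0.         563.67034903 241.58870538]
 [  0.           0.           1.        ]] -0.11852091218868172 [[ 0.64422994 -0.76469377 -0.01453345 -0.37712314]
 [-0.38578105 -0.308483   -0.86948906  0.28557576]
 [ 0.66040955  0.56575761 -0.49373835  1.22510724]
 [ 0.          0.          0.          1.        ]]
top [[498.81410933   0.         322.98864616]
 [  0.         498.81410933 238.7847419 ]
 [  0.           0.           1.        ]] -0.045200166971591786 [[-0.00252541 -0.999826   -0.01848201 -0.03300009]
 [-0.98148089  0.00601835 -0.19146553  0.5591052 ]
 [ 0.19154344  0.01765621 -0.98132531  1.21884922]
 [ 0.          0.          0.          1.        ]]
wrist [[333.5373136    0.         314.73256783]
 [  0.         333.5373136  236.5084037 ]
 [  0.           0.           1.        ]] -0.006042638528573338 [[-0.32685083 -0.94507403  0.00189752  0.67370827]
 [-0.9024139   0.31269214  0.29643344 -0.03768116]
 [-0.28074488  0.09517717 -0.95505163  0.3926    ]
 [ 0.          0.          0.          1.        ]]
```

View pics/scene0.png

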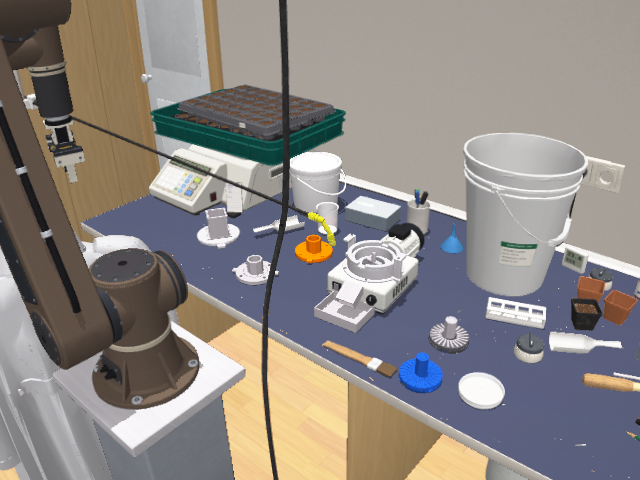

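View pics/top0.png

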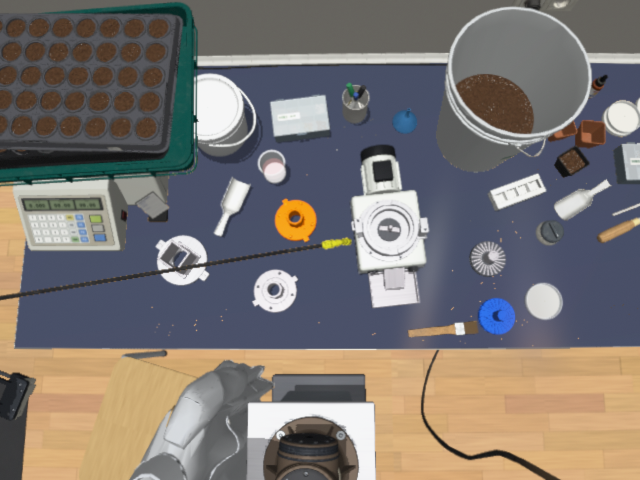

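View pics/wrist0.png

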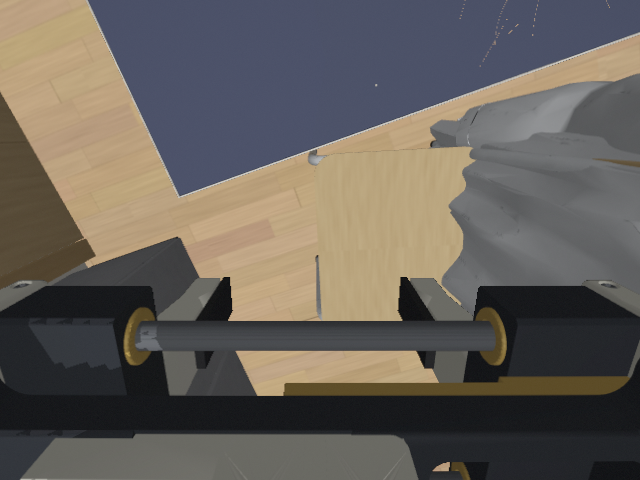

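```bash
cat > h.py <<'E'
import numpy as np,cv2,pickle
from plant import read_state, snapshot, bot
def grab(n,tag):
    d=snapshot(n);cv2.imwrite(f"pics/{n}{tag}.png",d["frame"][:,:,::-1]);pickle.dump(d,open(f"pics/{n}{tag}.pkl","wb"));return d
def load(n,tag): return pickle.load(open(f"pics/{n}{tag}.pkl","rb"))
def slopes(d,uv):
    K=d["camera_matrix"];uv=np.atleast_2d(uv).astype(float)
    p=(uv-[K[0,2],K[1,2]])/[K[0,0],K[1,1]];q=p.copy()
    for _ in range(20): q=p/(1+d["k1"]*(q**2).sum(1,keepdims=True))
    return q
def pt(d,uv,z=None):
    """world pts by depth, or by world height z"""
    uv=np.atleast_2d(uv);q=slopes(d,uv);E=d["extrinsics"];R=E[:3,:3];t=E[:3,3]
    r=np.c_[q,np.ones(len(q))]
    if z is None:
        dep=np.array([d["range_z"][int(round(v)),int(round(u))] for u,v in uv])
        return (r*dep[:,None]-t)@R
    c=-R.T@t; w=r@R
    return c+w*((z-c[2])/w[:,2])[:,None]
def proj(d,P):
    P=np.atleast_2d(P);E=d["extrinsics"];c=P@E[:3,:3].T+E[:3,3];q=c[:,:2]/c[:,2:]
    q=q*(1+d["k1"]*(q**2).sum(1,keepdims=True));K=d["camera_matrix"]
    return q*[K[0,0],K[1,1]]+[K[0,2],K[1,2]]
def cloud(d):
    v,u=np.mgrid[0:480,0:640];uv=np.c_[u.ravel(),v.ravel()];q=slopes(d,uv)
    dep=d["range_z"].ravel();E=d["extrinsics"]
    return ((np.c_[q,np.ones(len(q))]*dep[:,None]-E[:3,3])@E[:3,:3]).reshape(480,640,3)
E
python3 - <<'E'
from h import *
d=load("top",0);P=cloud(d)
np.set_printoptions(precision=4,suppress=True)
def reg(n,u,v):print(n,pt(d,[u,v]))
for n,u,v in[("cable",200,268),("cable",100,281),("cable",300,248),("yellow",335,243),("rotor",488,258),("stator",275,291),("cover",182,260),("mill",390,230),("bench",300,330),("brush",440,330),("scoop",235,205),("beaker",272,170)]:reg(n,u,v)
f=d["frame"]
tiles=[]
for (x,y) in[(182,260),(275,291),(390,230),(488,258)]:
    c=f[y-45:y+45,x-45:x+45];tiles.append(cv2.resize(c,(400,400),interpolation=cv2.INTER_CUBIC)[:300] if 0 else cv2.resize(c,(390,290*390//390),interpolation=cv2.INTER_CUBIC))
im=np.vstack([np.hstack(tiles[:2]),np.hstack(tiles[2:])]);cv2.imwrite("pics/tiles.png",im[:,:,::-1])
E
```

```text
cable [[0.4918 0.2904 0.0054]]
cable [[0.4285 0.4307 0.2728]]
cable [[0.5086 0.0133 0.2061]]
yellow [[ 0.5223 -0.0651  0.1911]]
rotor [[ 0.5074 -0.4537  0.0505]]
stator [[0.4309 0.0911 0.0028]]
cover [[0.5016 0.3159 0.0826]]
mill [[ 0.5732 -0.2025  0.0894]]
bench [[ 0.3305  0.0256 -0.0031]]
brush [[ 0.3288 -0.332   0.0112]]
scoop [[0.6641 0.2037 0.0004]]
beaker [[0.7515 0.101  0.0323]]
```

View pics/tiles.png

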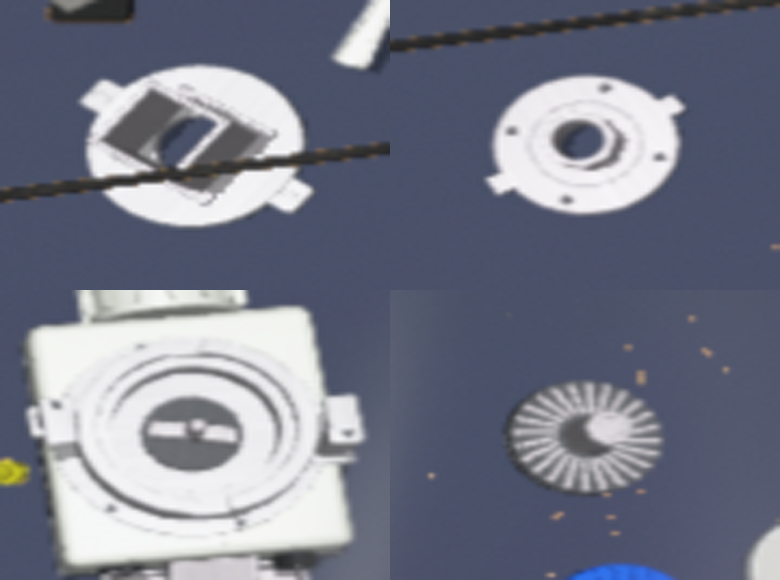

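Run:
```python
from h import *
np.set_printoptions(precision=3,suppress=True)
d=load("top",0);P=cloud(d)
f=d["frame"].astype(int)
# cable px: per column, pixel with z>.12 and dark/yellow between rows 235..302
for u in range(0,352,12):
    col=[v for v in range(235,303) if P[v,u,2]>0.15 and d["range_z"][v,u]>0]
    if col: v=col[len(col)//2];print(u,v,len(col),P[v,u])
d=load("scene",0);P=cloud(d)
print("scene")
for u,v in [(283,10),(275,150),(270,240),(267,320),(270,440)]:
    r=[(uu,P[v,uu].round(3)) for uu in range(u-12,u+20,3) if 0<d["range_z"][v,uu]<0.9];print(v,r[:3])
for u in range(78,335,16):
    vs=[v for v in range(100,260) if P[v,u,2]>0.15 and np.ptp(d["frame"][v,u].astype(int))<30 and d["frame"][v,u].max()<70 and d["range_z"][v,u]>0]
    if vs: v=vs[len(vs)//2];print(u,v,P[v,u])
```

```text
0 298 4 [0.39  0.625 0.305]
12 296 4 [0.394 0.6   0.304]
24 294 4 [0.399 0.578 0.299]
36 292 4 [0.403 0.555 0.295]
48 290 3 [0.408 0.531 0.292]
60 288 5 [0.412 0.509 0.287]
72 287 4 [0.415 0.484 0.284]
84 284 5 [0.421 0.462 0.279]
96 282 5 [0.426 0.438 0.275]
108 280 5 [0.431 0.416 0.267]
120 278 5 [0.435 0.391 0.267]
132 276 5 [0.44  0.366 0.263]
144 274 5 [0.444 0.341 0.262]
156 272 5 [0.449 0.318 0.256]
168 270 5 [0.454 0.294 0.25 ]
180 268 5 [0.459 0.27  0.245]
192 266 5 [0.464 0.245 0.241]
204 264 5 [0.469 0.22  0.234]
216 263 4 [0.471 0.194 0.235]
228 261 4 [0.476 0.168 0.233]
240 259 4 [0.481 0.143 0.228]
252 257 4 [0.487 0.118 0.219]
264 255 4 [0.492 0.093 0.213]
276 253 4 [0.497 0.066 0.21 ]
288 251 4 [0.502 0.04  0.205]
300 249 4 [0.508 0.014 0.199]
312 247 4 [ 0.512 -0.013  0.197]
324 245 8 [ 0.517 -0.04   0.198]
336 243 8 [ 0.522 -0.067  0.195]
scene
10 [(280, array([ 0.128, -0.333,  0.752])), (283, array([ 0.13 , -0.337,  0.752])), (286, array([ 0.135, -0.338,  0.751]))]
150 [(284, array([ 0.129, -0.329,  0.548])), (287, array([ 0.13 , -0.334,  0.549]))]
240 []
320 []
440 []
78 149 [0.215 0.542 0.333]
94 127 [0.367 0.723 0.321]
110 133 [0.378 0.649 0.313]
126 140 [0.392 0.586 0.299]
142 146 [0.406 0.525 0.288]
158 251 [0.092 0.015 0.26 ]
174 158 [0.431 0.404 0.271]
190 121 [0.723 0.702 0.251]
206 172 [0.452 0.291 0.248]
222 129 [0.72  0.527 0.256]
238 185 [0.47  0.18  0.232]
254 191 [0.48  0.129 0.225]
270 198 [0.493 0.083 0.213]
286 160 [ 0.128 -0.332  0.533]
302 128 [0.91  0.337 0.246]
318 121 [0.978 0.324 0.257]
```

Run:
```python
from h import *
np.set_printoptions(precision=4,suppress=True)
d=load("top",0);P=cloud(d);f=d["frame"].astype(int)
# yellow
m=(f[...,0]>150)&(f[...,1]>130)&(f[...,2]<90);m[:, :300]=0;m[:,360:]=0
Y=P[m];print("yellow",len(Y),Y.min(0),Y.max(0))
ds=load("scene",0);Ps=cloud(ds);fs=ds["frame"].astype(int)
m=(fs[...,0]>150)&(fs[...,1]>130)&(fs[...,2]<90);m[:200]=0;m[260:]=0;m[:,:290]=0;m[:,345:]=0
vu=np.argwhere(m)
for v in range(205,250,3):
    k=vu[vu[:,0]==v]
    if len(k): print(v,k[:,1].min(),k[:,1].max(),np.median(Ps[v,k[:,1]],axis=0))
c=fs[195:255,280:380].astype(np.uint8);cv2.imwrite("pics/y.png",cv2.resize(c,None,fx=8,fy=8,interpolation=cv2.INTER_CUBIC)[:,:,::-1])
```

```text
yellow 624 [ 0.3152 -0.1016 -0.0024] [0.6719 0.0269 1.3025]
214 308 317 [ 0.5154 -0.0461  0.1965]
217 309 322 [ 0.5124 -0.0582  0.1924]
220 313 324 [ 0.5173 -0.0675  0.1853]
223 321 325 [ 0.5216 -0.0747  0.1783]
226 323 327 [ 0.5264 -0.0784  0.1686]
229 325 329 [ 0.5265 -0.0857  0.1615]
232 327 330 [ 0.5294 -0.0872  0.1533]
235 311 333 [ 0.5828 -0.0213  0.0982]
238 306 334 [ 0.5305 -0.0961  0.1383]
241 309 335 [ 0.5686 -0.0315  0.0887]
244 299 335 [0.6212 0.0366 0.0154]
247 296 331 [0.6395 0.0338 0.0149]
```

View pics/y.png

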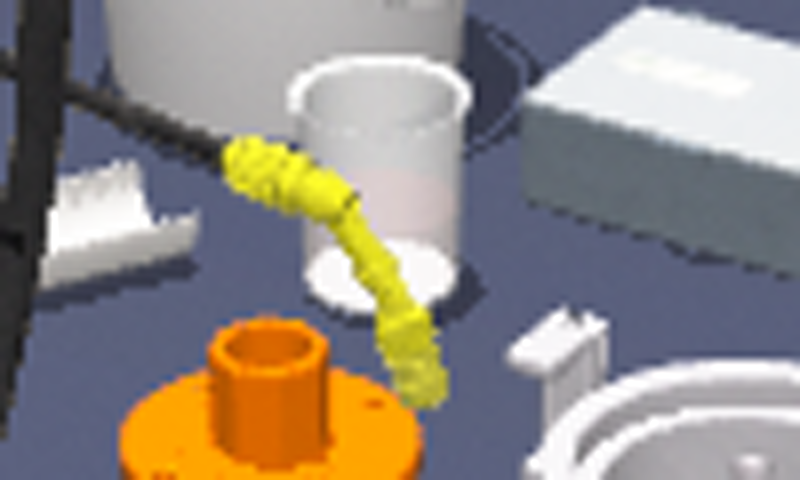

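Run:
```python
from h import *
np.set_printoptions(precision=3,suppress=True)
ds=load("scene",0);P=cloud(ds)
for v in range(2,180,12):
    us=[u for u in range(0,110) if 0<ds["range_z"][v,u]<1.35]
    if us: print(v,us[0],us[-1],P[v,us[0]],P[v,us[len(us)//2]],P[v,us[-1]])
w=load("wrist",0);E=w["extrinsics"];s=read_state()
c=-E[:3,:3].T@E[:3,3];R=s["tool_rot"];print("cam in tool",R.T@(c-s["tool_pos"]),"\n",E[:3,:3]@R)
c=ds["frame"][0:200,0:200];cv2.imwrite("pics/arm.png",cv2.resize(c,(600,600))[:,:,::-1])
```

```text
2 0 71 [-0.053  0.159  0.768] [0.009 0.153 0.759] [0.077 0.154 0.75 ]
14 0 69 [-0.057  0.161  0.748] [0.007 0.163 0.738] [0.075 0.167 0.728]
26 0 51 [-0.058  0.17   0.727] [-0.008  0.177  0.718] [0.051 0.202 0.707]
38 0 29 [-0.076  0.133  0.712] [-0.002  0.256  0.69 ] [0.029 0.263 0.684]
50 0 17 [-0.083  0.127  0.693] [0.017 0.349 0.656] [0.133 0.6   0.614]
62 0 12 [-0.09   0.119  0.675] [-0.081  0.118  0.673] [0.112 0.598 0.587]
74 0 13 [-0.1    0.106  0.658] [-0.087  0.109  0.655] [-0.076  0.111  0.652]
86 0 18 [-0.106  0.102  0.64 ] [-0.09   0.105  0.635] [-0.075  0.105  0.632]
98 0 22 [-0.113  0.095  0.622] [-0.096  0.092  0.618] [-0.077  0.093  0.613]
110 0 26 [-0.126  0.072  0.608] [-0.099  0.087  0.598] [-0.077  0.088  0.592]
122 0 31 [-0.133  0.065  0.59 ] [-0.103  0.078  0.58 ] [-0.079  0.074  0.574]
134 0 36 [-0.134  0.079  0.567] [-0.105  0.072  0.56 ] [-0.076  0.07   0.552]
146 1 40 [-0.141  0.069  0.55 ] [-0.11   0.062  0.542] [-0.077  0.065  0.531]
158 0 44 [-0.15   0.063  0.533] [-0.115  0.058  0.523] [-0.079  0.054  0.512]
170 0 49 [-0.157  0.057  0.515] [-0.125  0.03   0.511] [-0.078  0.047  0.491]
cam in tool [-0.081 -0.159  0.   ] 
 [[ 0.    -0.001  1.   ]
 [ 0.955 -0.297 -0.   ]
 [ 0.297  0.955  0.001]]
```

View pics/arm.png

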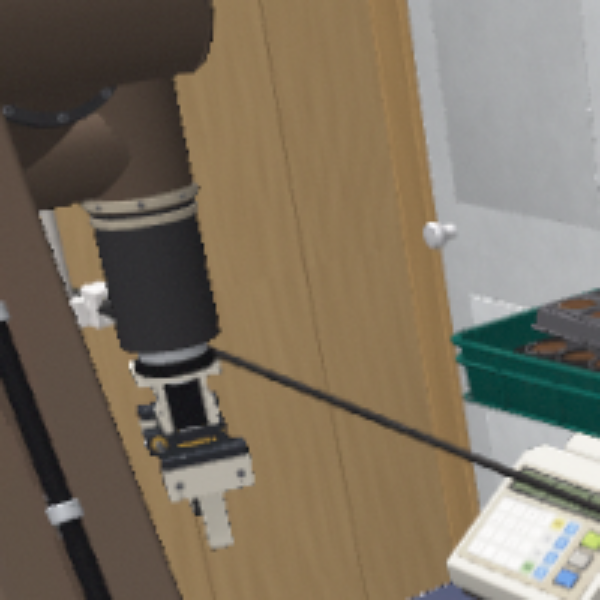

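```bash
cat >> h.py <<'E'
from scipy.spatial.transform import Rotation as Ro
def rotx(xang,lean=0.0):
    """tool rot, pointing down, tool x at world angle xang deg; then lean (deg) about tool z"""
    a=np.radians(xang);x=np.array([np.cos(a),np.sin(a),0]);y=np.array([0,0,-1.]);R=np.c_[x,y,np.cross(x,y)]
    return R@Ro.from_euler('z',lean,degrees=True).as_matrix()
def go(p,xang=None,lean=0.0):
    s=read_state();R=s["tool_rot"];d=R.T@(np.array(p)-s["tool_pos"])
    T=R if xang is None else rotx(xang,lean)
    a=Ro.from_matrix(R.T@T).as_rotvec(degrees=True)
    print("xyz",d.round(4).tolist(),"ang",a.round(2).tolist(),"rows",round(max(np.linalg.norm(d)/.0625,np.linalg.norm(a)/10.7),1))
def st():
    s=read_state();R=s["tool_rot"];print("t",round(s["time_s"],2),"pos",s["tool_pos"].round(4),"xang",np.degrees(np.arctan2(R[1,0],R[0,0])).round(2),"F",s["force"].round(1),"T",s["torque"].round(2),"open",round(s["opening"],4),"j",s["joint_positions"].round(2))
E
python3 -m crank '{"xyz":[[0,-0.19,0],[0,-0.19,0],[0,-0.19,0],[0,-0.19,0]],"angular":[[0,0,0],[0,0,0],[0,0,0],[0,0,0]],"jaw":[1,1,1,1]}'
python3 -c "
from h import *
st();go([0.5,-0.17,0.38],90)"
```

```text
time_s: 0.65
tool_pos: [0.2212, 0.6391, 0.4228]
tool_rot: [[-0.945, 0.002, -0.327], [0.327, 0.009, -0.945], [0.001, -1.0, -0.009]]
force: [0.1, 0.2, -0.8]
opening: 0.0876
t 0.65 pos [0.2212 0.6391 0.4228] xang 160.92 F [ 0.1  0.2 -0.8] T [ 0.02 -0.    0.02] open 0.0876 j [ 1.53  0.31  0.37  0.   -1.62 -0.29]
xyz [-0.528, 0.036, 0.6739] ang [0.43, 70.92, 0.38] rows 13.7
```

```bash
python3 -m crank '{"xyz":[[-0.2,0.012,0.25],[-0.2,0.012,0.25],[-0.2,0.012,0.25],[-0.2,0.012,0.25],[-0.2,0.012,0.25]],"angular":[[0,35,0],[0,35,0],[0,35,0],[0,35,0],[0,35,0]],"jaw":[1,1,1,1,1]}'
python3 -c "
from h import *
st();go([0.5,-0.17,0.38],90)"
```

```text
time_s: 1.27
tool_pos: [0.3253, 0.3415, 0.4043]
tool_rot: [[-0.587, -0.0, -0.81], [0.81, -0.0, -0.587], [-0.0, -1.0, 0.0]]
force: [1.5, 0.0, 0.8]
opening: 0.0873
t 1.27 pos [0.3253 0.3415 0.4043] xang 125.92 F [1.5 0.  0.8] T [ 0.09 -0.24  0.05] open 0.0873 j [ 1.23 -0.05 -0.09 -0.   -1.53 -0.6 ]
xyz [-0.5167, 0.0244, 0.1586] ang [-0.02, 35.92, -0.01] rows 8.7
```

```bash
python3 -m crank '{"xyz":[[-0.28,0.014,0.085],[-0.28,0.014,0.085],[-0.28,0.014,0.085],[-0.28,0.014,0.085],[-0.28,0.014,0.085]],"angular":[[0,20,0],[0,20,0],[0,20,0],[0,20,0],[0,20,0]],"jaw":[1,1,1,1,1]}'
python3 -c "
from h import *
st();go([0.5,-0.17,0.38],90)"
```

```text
time_s: 1.9
tool_pos: [0.4206, 0.0647, 0.3905]
tool_rot: [[-0.274, -0.0, -0.962], [0.962, 0.0, -0.274], [0.0, -1.0, 0.0]]
force: [0.1, 1.4, 0.4]
opening: 0.0877
t 1.9 pos [0.4206 0.0647 0.3905] xang 105.87 F [0.1 1.4 0.4] T [ 0.2  -0.1  -0.03] open 0.0877 j [ 0.62 -0.14 -0.19 -0.   -1.51 -0.34]
xyz [-0.2475, 0.0105, -0.0122] ang [-0.0, 15.87, 0.01] rows 4.0
```

```bash
python3 -m crank '{"xyz":[[-0.2475,0.01,-0.012],[-0.2475,0.01,-0.012],[-0.2475,0.01,-0.012],[-0.2475,0.01,-0.012],[-0.2475,0.01,-0.012]],"angular":[[0,16,0],[0,16,0],[0,16,0],[0,16,0],[0,16,0]],"jaw":[1,1,1,1,1]}'
python3 -c "
from h import *
st();d=grab('wrist',1);d=grab('top',1)"
```

```text
time_s: 2.52
tool_pos: [0.5001, -0.171, 0.3786]
tool_rot: [[0.007, -0.004, -1.0], [1.0, -0.0, 0.007], [-0.0, -1.0, 0.004]]
force: [-0.3, 0.1, -0.4]
opening: 0.0876
t 2.52 pos [ 0.5001 -0.171   0.3786] xang 89.61 F [-0.3  0.1 -0.4] T [ 0.19 -0.03 -0.  ] open 0.0876 j [ 0.04  0.05 -0.04 -0.   -1.48 -0.05]
```

View pics/wrist1.png

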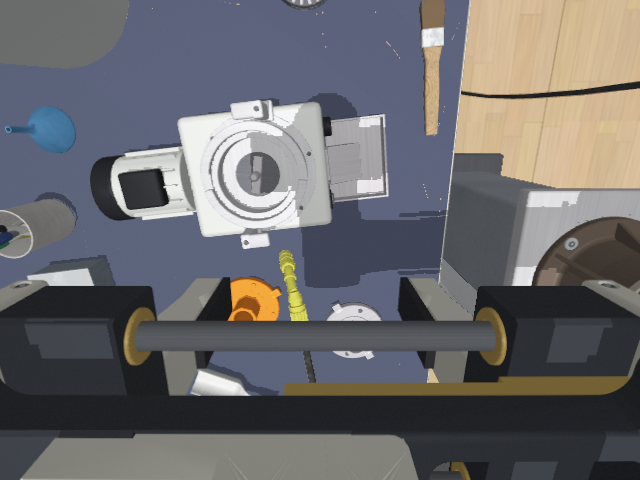

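Run:
```python
from h import *
np.set_printoptions(precision=4,suppress=True)
d=load("wrist",1);c=d["frame"][90:265,175:340];cv2.imwrite("pics/m.png",cv2.resize(c,None,fx=3.4,fy=3.4,interpolation=cv2.INTER_CUBIC)[:,:,::-1])
P=cloud(d);f=d["frame"].astype(int)
m=(f[...,0]>130)&(f[...,1]>120)&(f[...,2]<80);m[:240]=0;m[:,:270]=0;m[:,310:]=0
for v in range(248,325,6):
    k=np.where(m[v])[0]
    if len(k):print(v,k.min(),k.max(),np.median(P[v,k],axis=0))
# heights map
Z=P[...,2]
sel=(Z>.103)&(Z<.113);sel[:90]=0;sel[260:]=0;sel[:,:180]=0;sel[:,330:]=0
Q=P[sel];print(len(Q));import scipy.optimize as so
def fit(Q):
    A=np.c_[2*Q[:,:2],np.ones(len(Q))];b=(Q[:,:2]**2).sum(1);x=np.linalg.lstsq(A,b,rcond=None)[0];return x[:2],np.sqrt(x[2]+x[:2]@x[:2])
c0=np.median(Q[:,:2],0);print(c0,fit(Q))
for p in [(190,200),(310,130),(300,220),(200,140)]: print(p,pt(d,p))
```

```text
254 280 290 [ 0.537  -0.1003  0.1252]
260 281 292 [ 0.5351 -0.0979  0.1408]
266 281 294 [ 0.5334 -0.0933  0.1496]
272 284 292 [ 0.5323 -0.089   0.1586]
278 286 294 [ 0.5295 -0.0847  0.167 ]
284 287 295 [ 0.528  -0.0799  0.1737]
290 270 296 [0.5633 0.0067 0.0137]
296 270 301 [0.5671 0.0186 0.013 ]
302 270 301 [0.5701 0.0297 0.0141]
308 270 303 [0.5698 0.0418 0.0134]
314 270 277 [0.5729 0.0535 0.0137]
320 270 274 [0.5764 0.066  0.013 ]
2825
[ 0.5789 -0.206 ] (array([ 0.5765, -0.1999]), np.float64(0.06180820516658034))
(190, 200) [[ 0.6722 -0.1644  0.0789]]
(310, 130) [[ 0.5043 -0.256   0.0718]]
(300, 220) [[ 0.5201 -0.1324  0.0711]]
(200, 140) [[ 0.6522 -0.2443  0.0712]]
```

View pics/m.png

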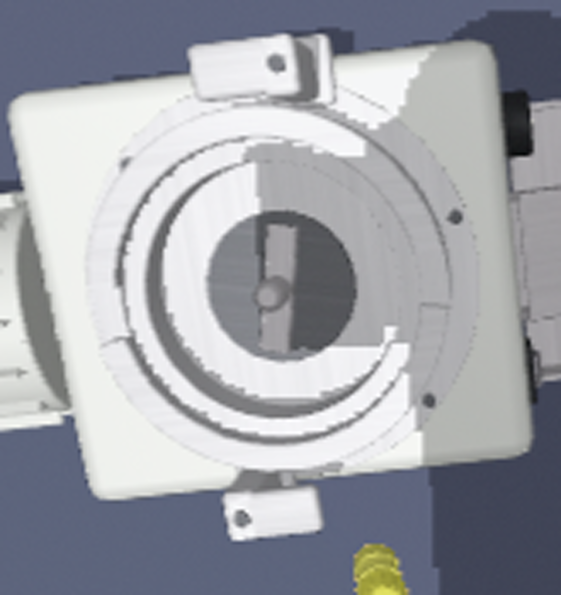

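Run:
```python
from h import *
np.set_printoptions(precision=4,suppress=True)
d=load("wrist",1)
def w(L,z): return pt(d,np.array(L)/3.4+[175,90],z)[:,:2]
l=w([(225,492),(318,486),(322,530),(235,541)],.129);r=w([(190,45),(293,37),(303,95),(195,103)],.129)
print(l,r);cl,cr=l.mean(0),r.mean(0);print(cl,cr,(cl+cr)/2,np.linalg.norm(cl-cr),2*np.hypot(79,8))
v=cl-cr;a=np.degrees(np.arctan2(v[1],v[0]));yaw=a-90+np.degrees(np.arctan2(8,79));print("v ang",a,"yaw",yaw)
print("shaft",w([(270,293)],.110),"bar",w([(281,225),(277,352)],.087))
b=w([(281,225),(277,352)],.087);b=b[1]-b[0];print("bar ang",np.degrees(np.arctan2(b[1],b[0])),np.linalg.norm(b))
# notches
n=w([(120,283),(100,347),(420,305),(450,305)],.102);print("notch guesses",n)
# housing edges z=.07
e=w([(12,100),(490,40),(530,455),(97,498)],.07);print(e,e.mean(0))
# circle collar fit via cloud, top surface annulus  r 57..68
P=cloud(d).reshape(-1,3);c=np.array([.5765,-.2])
s=np.hypot(*(P[:,:2]-c).T)<.085;Q=P[s]
for z0 in np.arange(.075,.135,.003):
    k=(Q[:,2]>z0)&(Q[:,2]<=z0+.003);print(round(z0,3),k.sum(),Q[k][:,:2].mean(0) if k.sum() else '')
```

```text
[[ 0.5933 -0.1284]
 [ 0.5582 -0.1305]
 [ 0.5575 -0.113 ]
 [ 0.5909 -0.1089]] [[ 0.5938 -0.2853]
 [ 0.5591 -0.2876]
 [ 0.5567 -0.2692]
 [ 0.5936 -0.2669]]
[ 0.5749 -0.1202] [ 0.5758 -0.2772] [ 0.5754 -0.1987] 0.15701878646069253 158.80806024884254
v ang 90.30638622236219 yaw 6.088778544726233
shaft [[ 0.5752 -0.2003]] bar [[ 0.5734 -0.2235]
 [ 0.5778 -0.1741]]
bar ang 84.89046010530625 0.049664337246885584
notch guesses [[ 0.6333 -0.2035]
 [ 0.6434 -0.1792]
 [ 0.5196 -0.1943]
 [ 0.5082 -0.1942]]
[[ 0.6782 -0.2707]
 [ 0.492  -0.2911]
 [ 0.4754 -0.1261]
 [ 0.6621 -0.1084]] [ 0.5769 -0.1991]
0.075 1133 [ 0.5623 -0.2092]
0.078 717 [ 0.5786 -0.2004]
0.081 619 [ 0.5791 -0.1982]
0.084 140 [ 0.5824 -0.1983]
0.087 275 [ 0.5814 -0.1985]
0.09 79 [ 0.5962 -0.1852]
0.093 93 [ 0.5955 -0.1944]
0.096 906 [ 0.5797 -0.2019]
0.099 895 [ 0.579  -0.1982]
0.102 320 [ 0.5833 -0.1937]
0.105 147 [ 0.5925 -0.1947]
0.108 2286 [ 0.5772 -0.203 ]
0.111 211 [ 0.5773 -0.2043]
0.114 13 [ 0.5721 -0.2079]
0.117 11 [ 0.5778 -0.1816]
0.12 9 [ 0.5722 -0.2101]
0.123 26 [ 0.5722 -0.1739]
0.126 171 [ 0.5766 -0.2128]
0.129 576 [ 0.5767 -0.2154]
0.132 11 [ 0.5747 -0.2049]
0.135 0
```

```bash
python3 -c "
from h import *
go([0.505,-0.45,0.25],90)"
```

```text
xyz [-0.2818, 0.1297, -0.0064] ang [-0.11, -0.19, 0.01] rows 5.0
```

```bash
python3 -m crank '{"xyz":[[-0.2818,0.1297,-0.006],[-0.2818,0.1297,-0.006],[-0.2818,0.1297,-0.006],[-0.2818,0.1297,-0.006],[-0.2818,0.1297,-0.006]],"angular":[[0,0,0],[0,0,0],[0,0,0],[0,0,0],[0,0,0]],"jaw":[0.7,0.7,0.7,0.7,0.7]}'
python3 - <<'E'
from h import *
np.set_printoptions(precision=4,suppress=True)
st();d=grab('wrist',2);P=cloud(d)
q=proj(d,[.507,-.455,.06])[0];print(q)
x,y=q.astype(int);x0,y0=max(x-75,0),max(y-75,0);print(x0,y0)
c=d["frame"][y0:y0+150,x0:x0+150];cv2.imwrite("pics/r.png",cv2.resize(c,None,fx=4,fy=4,interpolation=cv2.INTER_CUBIC)[:,:,::-1])
E
```

```text
time_s: 3.25
tool_pos: [0.5067, -0.4493, 0.2509]
tool_rot: [[-0.001, 0.001, -1.0], [1.0, -0.0, -0.001], [-0.0, -1.0, -0.001]]
force: [1.0, 0.2, 0.3]
opening: 0.0617
t 3.25 pos [ 0.5067 -0.4493  0.2509] xang 90.08 F [1.  0.2 0.3] T [ 0.13 -0.19 -0.04] open 0.0617 j [-0.44  0.35  0.05 -0.   -1.27  0.44]
[314.3773 206.7188]
239 131
```

View pics/r.png

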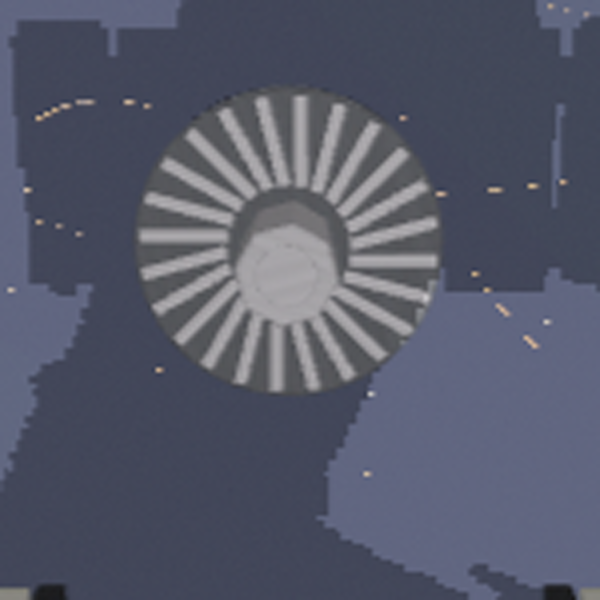

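Run:
```python
from h import *
np.set_printoptions(precision=4,suppress=True)
d=load('wrist',2);P=cloud(d)
c=d["frame"][185:225,325:365];a=cv2.resize(c,(400,400),interpolation=cv2.INTER_NEAREST)
d2=load('scene',0);c=d2["frame"][310:360,420:480];b=cv2.resize(c,(480,400),interpolation=cv2.INTER_CUBIC)
c=d["frame"][175:215,285:340];e=cv2.resize(c,(550,400),interpolation=cv2.INTER_CUBIC)
cv2.imwrite("pics/r2.png",np.hstack([a,b[:,:400]])[:,:,::-1]);cv2.imwrite("pics/r3.png",e[:,:,::-1])
Z=P[...,2]
Q=P[(Z>.055)&(Z<.065)];Q=Q[np.hypot(Q[:,0]-.507,Q[:,1]+.455)<.03];print(len(Q),Q.mean(0))
D=P[(Z>.008)&(Z<.022)];D=D[np.hypot(D[:,0]-.507,D[:,1]+.455)<.06];print(len(D),D.min(0),D.max(0),(D.min(0)+D.max(0))/2)
```

```text
507 [ 0.5117 -0.4633  0.0606]
4059 [ 0.4657 -0.5084  0.0081] [ 0.5575 -0.4172  0.0216] [ 0.5116 -0.4628  0.0148]
```

View pics/r2.png

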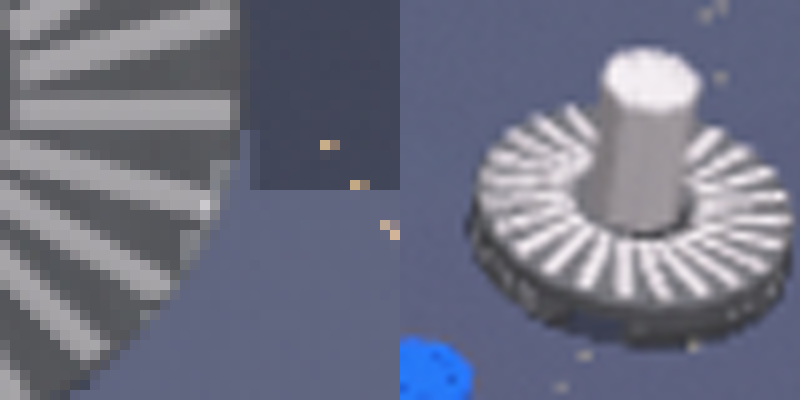

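View pics/r3.png

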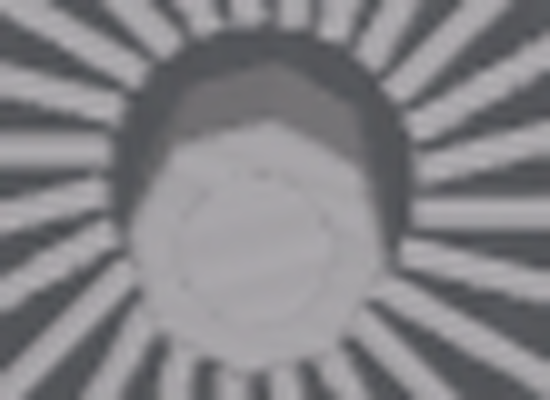

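Run:
```python
from h import *
np.set_printoptions(precision=4,suppress=True)
d=load('scene',0)
p=pt(d,[(446,350),(442,349),(449,351)],.004);v=p[:,:2]-[.5117,-.463];print(p,np.degrees(np.arctan2(v[:,1],v[:,0])),np.hypot(*v.T))
w=load('wrist',2)
L=np.array([(270,122),(362,172),(383,260),(345,335),(255,370),(155,320),(132,225),(180,160)])/10+[285,175]
q=pt(w,L,.06)[:,:2];print(q.mean(0));v=q-q.mean(0);print(np.degrees(np.arctan2(v[:,1],v[:,0]))%45,np.hypot(*v.T))
```

```text
[[ 0.4736 -0.4761  0.004 ]
 [ 0.471  -0.4671  0.004 ]
 [ 0.4748 -0.4831  0.004 ]] [-161.0939 -174.1818 -151.4091] [0.0403 0.0409 0.0421]
[ 0.5106 -0.4627]
[40.4588 36.4285 38.5538 43.2645 42.4805 35.3959 35.597  42.6013] [0.0132 0.0134 0.0131 0.0132 0.0135 0.0138 0.0138 0.0125]
```

```bash
python3 -c "
from h import *
go([0.511,-0.463,0.17],16.8)"
```

```text
xyz [-0.0097, 0.0753, -0.0066] ang [-0.33, 73.12, -0.09] rows 6.8
```

```bash
python3 -m crank '{"xyz":[[-0.01,0.03,-0.006],[-0.01,0.06,-0.006],[-0.01,0.075,-0.006],[-0.01,0.075,-0.006],[-0.01,0.075,-0.006]],"angular":[[0,10,0],[0,20,0],[0,30,0],[0,40,0],[0,50,0]],"jaw":[0.7,0.7,0.7,0.7,0.7]}' >/dev/null;  python3 -m crank '{"xyz":[[0,0,0],[0,0,0],[0,0,0],[0,0,0]],"angular":[[0,10,0],[0,20,0],[0,23.1,0],[0,23.1,0]],"jaw":[0.6,0.6,0.6,0.6]}'
python3 - <<'E'
from h import *
st();go([0.511,-0.463,0.17],16.8)
d=grab('wrist',3);cv2.imwrite("pics/w3.png",d["frame"][:,:,::-1])
E
```

```text
time_s: 4.42
tool_pos: [0.5128, -0.4577, 0.1767]
tool_rot: [[0.956, 0.001, -0.292], [0.292, -0.0, 0.956], [0.001, -1.0, -0.0]]
force: [-0.5, 0.4, -0.7]
opening: 0.0529
t 4.42 pos [ 0.5128 -0.4577  0.1767] xang 16.98 F [-0.5  0.4 -0.7] T [ 0.05 -0.13  0.02] open 0.0529 j [-0.45  0.41 -0.03 -0.   -1.13 -0.83]
xyz [-0.0033, 0.0067, -0.0046] ang [0.02, 0.18, 0.03] rows 0.1
```

View pics/w3.png

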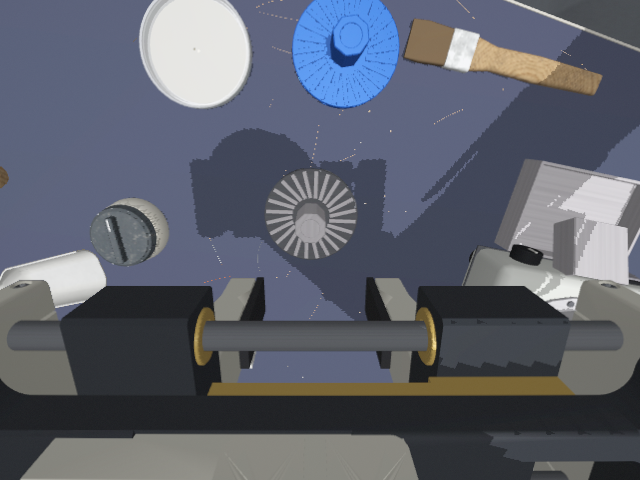

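Run:
```python
from h import *
np.set_printoptions(precision=4,suppress=True)
d=load('wrist',3);P=cloud(d);Z=P[...,2]
for a,b in[(.055,.065),(.008,.022)]:
    Q=P[(Z>a)&(Z<b)];Q=Q[np.hypot(Q[:,0]-.511,Q[:,1]+.463)<.065];print(len(Q),Q.mean(0),(Q.min(0)+Q.max(0))/2)
c=d["frame"][195:255,280:345];cv2.imwrite("pics/r4.png",cv2.resize(c,None,fx=9,fy=9,interpolation=cv2.INTER_CUBIC)[:,:,::-1])
```

```text
766 [ 0.5107 -0.4633  0.0605] [ 0.5116 -0.4633  0.059 ]
5684 [ 0.508  -0.464   0.0163] [ 0.5115 -0.4629  0.015 ]
```

View pics/r4.png

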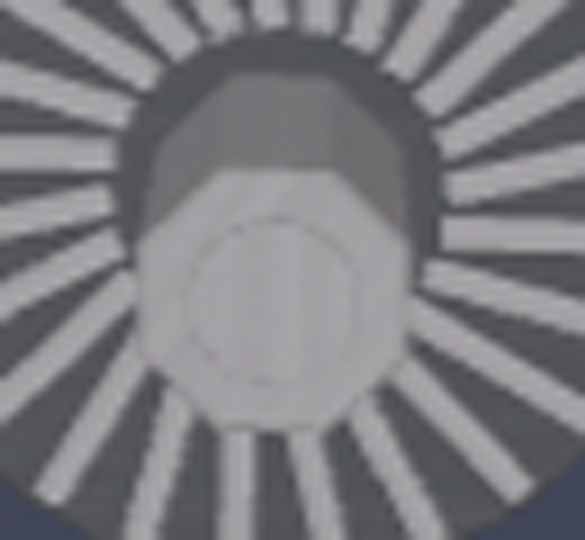

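```bash
python3 -c "
from h import *
go([0.511,-0.4632,0.025],16.8)"; python3 -m crank '{"xyz":[[-0.003,0.06,-0.005],[-0.003,0.11,-0.005],[-0.003,0.151,-0.005],[-0.003,0.151,-0.005]],"angular":[[0,0,0],[0,0,0],[0,0,0],[0,0,0]],"jaw":[0.6,0.6,0.6,0.6]}'
python3 -c "
from h import *
st();go([0.511,-0.4632,0.025],16.8)"
```

```text
xyz [-0.0031, 0.1516, -0.0045] ang [0.01, 0.22, 0.02] rows 2.4
time_s: 4.97
tool_pos: [0.5085, -0.4631, 0.0219]
tool_rot: [[0.957, -0.006, -0.291], [0.291, 0.003, 0.957], [-0.005, -1.0, 0.005]]
force: [-0.5, 0.5, 0.4]
opening: 0.0525
t 4.97 pos [ 0.5085 -0.4631  0.0219] xang 16.91 F [-0.5  0.5  0.4] T [ 0.04 -0.18  0.04] open 0.0525 j [-0.46  0.56 -0.17 -0.   -0.85 -0.82]
xyz [0.0024, -0.0031, -0.0008] ang [-0.28, 0.11, -0.26] rows 0.1
```

```bash
python3 -m crank '{"xyz":[[0.001,-0.001,0],[0.001,-0.001,0],[0.001,-0.001,0],[0.001,-0.001,0],[0.001,-0.001,0]],"angular":[[0,0,0],[0,0,0],[0,0,0],[0,0,0],[0,0,0]],"jaw":[0.6,0,0,0,0]}'
python3 -m crank '{"xyz":[[0,0,0],[0,-0.05,0],[0,-0.1,0],[0,-0.15,0],[0,-0.2,0]],"angular":[[0,0,0],[0,0,0],[0,0,0],[0,0,0],[0,0,0]],"jaw":[0,0,0,0,0]}'
python3 - <<'E'
from h import *
st();go([0.5755,-0.1995,0.22],84.9)
d=grab('wrist',4);d=grab('scene',4)
E
```

```text
time_s: 5.6
tool_pos: [0.5112, -0.4642, 0.027]
tool_rot: [[0.957, -0.0, -0.289], [0.289, 0.001, 0.957], [0.0, -1.0, 0.001]]
force: [-2.3, 4.1, 6.9]
opening: 0.0259
time_s: 6.22
tool_pos: [0.5107, -0.4642, 0.227]
tool_rot: [[0.957, -0.001, -0.289], [0.289, 0.001, 0.957], [-0.001, -1.0, 0.002]]
force: [0.1, -0.6, -5.2]
opening: 0.0259
t 6.22 pos [ 0.5107 -0.4642  0.227 ] xang 16.82 F [ 0.1 -0.6 -5.2] T [-0.08 -0.3  -0.02] open 0.0259 j [-0.46  0.38  0.05 -0.   -1.24 -0.82]
xyz [0.1386, 0.0072, 0.2346] ang [-0.1, -68.08, 0.02] rows 6.4
```

View pics/scene4.png

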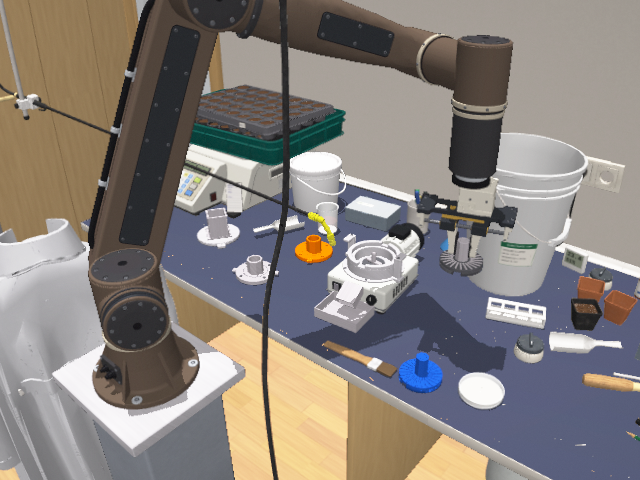

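View pics/wrist4.png

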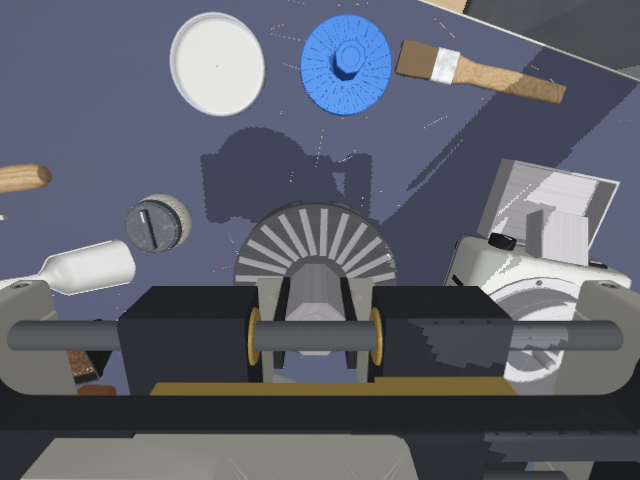

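```bash
python3 -m crank '{"xyz":[[0.139,0.007,0.2346],[0.139,0.007,0.2346],[0.139,0.007,0.2346],[0.139,0.007,0.2346],[0.139,0.007,0.2346]],"angular":[[0,-10,0],[0,-20,0],[0,-30,0],[0,-40,0],[0,-50,0]],"jaw":[0,0,0,0,0]}' >/dev/null;  python3 -m crank '{"xyz":[[0,0,0],[0,0,0],[0,0,0],[0,0,0]],"angular":[[0,-10,0],[0,-18,0],[0,-18,0],[0,-18,0]],"jaw":[0,0,0,0]}'
python3 - <<'E'
from h import *
st();go([0.576,-0.1995,0.165],84.9)
E
```

```text
time_s: 7.45
tool_pos: [0.576, -0.2, 0.2185]
tool_rot: [[0.093, -0.001, -0.996], [0.996, 0.0, 0.093], [0.0, -1.0, 0.001]]
force: [0.7, 0.4, -5.0]
opening: 0.0262
t 7.45 pos [ 0.576  -0.2     0.2185] xang 84.64 F [ 0.7  0.4 -5. ] T [ 0.03 -0.05 -0.04] open 0.0262 j [-0.01  0.26 -0.15 -0.   -1.16 -0.08]
xyz [0.0004, 0.0535, 0.0] ang [-0.06, -0.26, 0.01] rows 0.9
```

```bash
python3 -m crank '{"xyz":[[0,0.03,0],[0,0.05,0],[0,0.054,0],[0,0.054,0]],"angular":[[0,0,0],[0,0,0],[0,0,0],[0,0,0]],"jaw":[0,0,0,0]}'
python3 - <<'E'
from h import *
st();d=grab('wrist',5);d=grab('top',5);t=d["frame"]
c=t[170:290,330:450];cv2.imwrite("pics/t5.png",cv2.resize(c,None,fx=5,fy=5,interpolation=cv2.INTER_CUBIC)[:,:,::-1])
E
```

```text
time_s: 7.95
tool_pos: [0.5767, -0.2002, 0.1655]
tool_rot: [[0.091, 0.0, -0.996], [0.996, -0.0, 0.091], [-0.0, -1.0, -0.0]]
force: [0.6, 0.0, -3.4]
opening: 0.0261
t 7.95 pos [ 0.5767 -0.2002  0.1655] xang 84.78 F [ 0.6  0.  -3.4] T [ 0.03 -0.07  0.02] open 0.0261 j [-0.01  0.3  -0.22  0.   -1.05 -0.08]
```

View pics/wrist5.png

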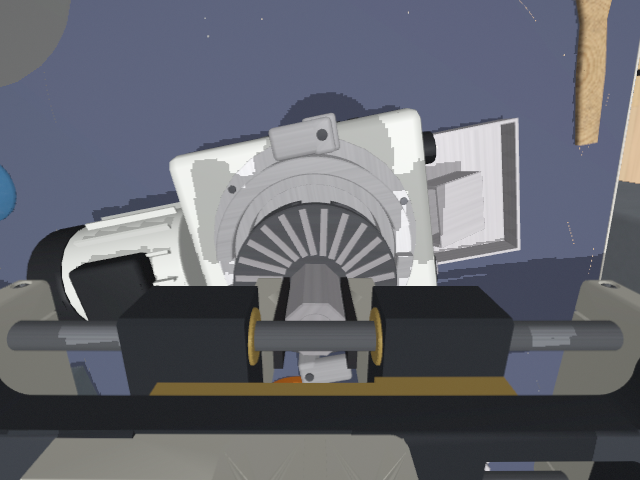

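View pics/t5.png

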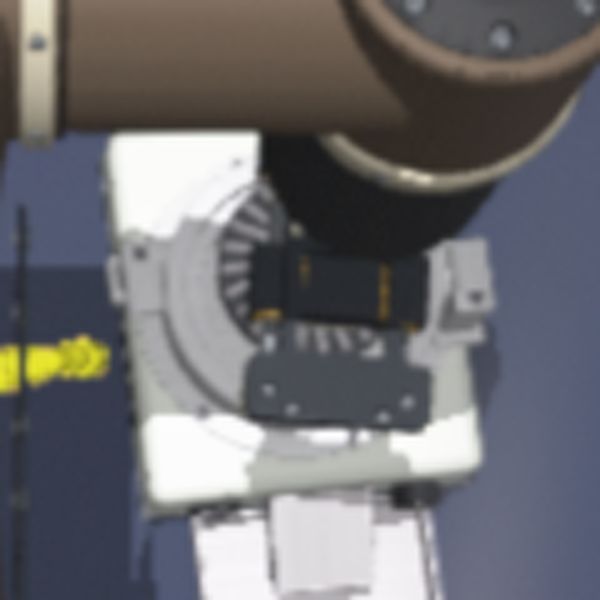

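```bash
cat >> h.py <<'E'
def overlay(d,name,c,yaw,disc=None,crop=(170,90,470,315),f=2.6):
    im=cv2.resize(d["frame"][:,:,::-1],None,fx=f,fy=f,interpolation=cv2.INTER_CUBIC)
    def pl(P,col,cl=True):
        q=((proj(d,P)+.5)*f-.5);cv2.polylines(im,[np.round(q*8).astype(int)],cl,col,1,cv2.LINE_AA,3)
    a=np.linspace(0,2*np.pi,120);ci=lambda r,z,o:np.c_[o[0]+r*np.cos(a),o[1]+r*np.sin(a),np.full(120,z)]
    pl(ci(.068,.109,c),(0,0,255));pl(ci(.057,.109,c),(0,200,0));pl(ci(.049,.098,c),(255,0,255))
    R=Ro.from_euler('z',yaw,degrees=True).as_matrix()
    for s in(1,-1):
        pl(np.array([[-s*.010,s*.070,.129],[s*.026,s*.070,.129],[s*.026,s*.088,.129],[-s*.010,s*.088,.129]])@R.T+[c[0],c[1],0],(255,0,0))
        pl(np.array([[s*.057,.0095,.109],[s*.068,.0095,.109],[s*.068,-.0095,.109],[s*.057,-.0095,.109]])@R.T+[c[0],c[1],0],(255,150,0))
    if disc is not None: pl(ci(.046,disc[2],disc),(0,255,255))
    x0,y0,x1,y1=[int(v*f) for v in crop];cv2.imwrite(name,im[y0:y1,x0:x1])
E
python3 - <<'E'
from h import *
overlay(load('wrist',5),"pics/o5.png",(.576,-.1995),6,(.5767,-.2002,.1545))
overlay(load('wrist',1),"pics/o1.png",(.576,-.1995),6,None,(170,90,340,265),3.4)
E
```

```text
(no output)
```

View pics/o5.png

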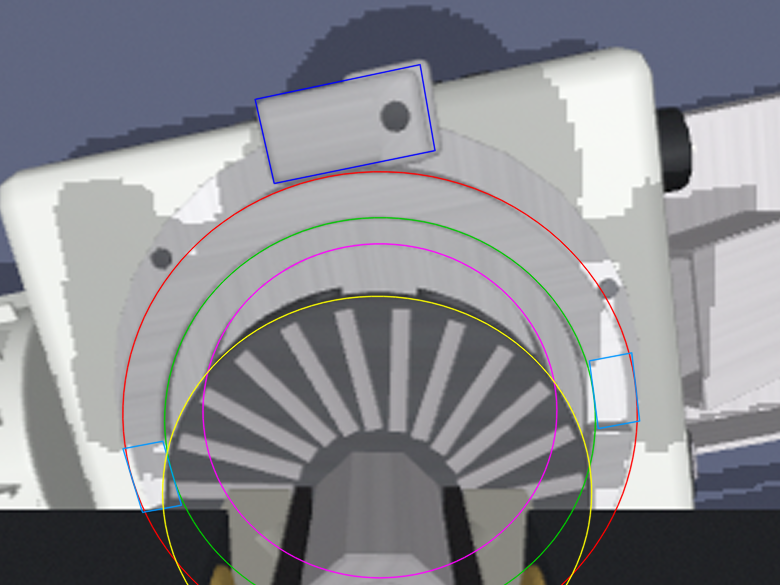

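View pics/o1.png

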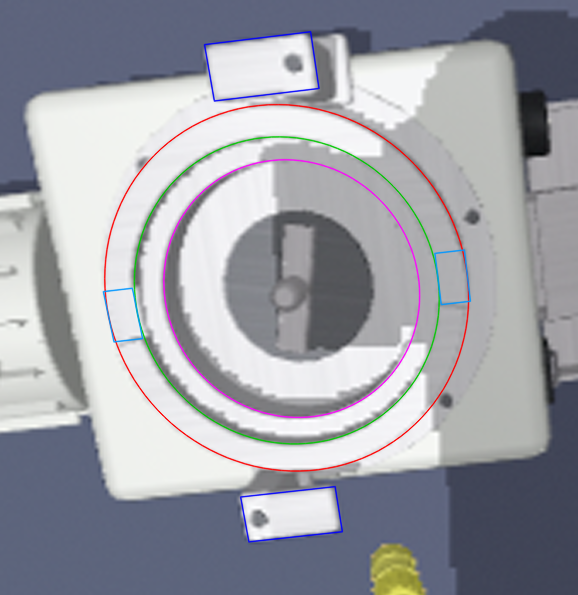

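Run:
```python
from h import *
np.set_printoptions(precision=4,suppress=True)
d=load('wrist',5);P=cloud(d);Z=P[...,2]
m=(Z>.145)&(Z<.162);m[290:]=0;m[:200]=0;m[:,:225]=0;m[:,400:]=0
e=[]
for u in range(245,395,3):
    v=np.where(m[:,u])[0]
    if len(v):e.append(P[v[0],u])
e=np.array(e);print(e[:,2].round(4)[:10])
A=np.c_[2*e[:,:2],np.ones(len(e))];x=np.linalg.lstsq(A,(e[:,:2]**2).sum(1),rcond=None)[0];print(x[:2],np.sqrt(x[2]+x[:2]@x[:2]))
r=lambda c:np.hypot(*(e[:,:2]-c).T)-.046
from scipy.optimize import least_squares as ls
print(ls(r,x[:2]).x, np.median(e[:,2]))
```

```text
[0.1522 0.1539 0.1515 0.1463 0.1462 0.146  0.1468 0.1452 0.1451 0.1459]
[ 0.5768 -0.2001] 0.045737946157893616
[ 0.5768 -0.1998] 0.14735120997704682
```

```bash
python3 -m crank '{"xyz":[[0.0003,0.01,0.0007],[0.0003,0.02,0.0007],[0.0003,0.03,0.0007],[0.0003,0.035,0.0007],[0.0003,0.035,0.0007]],"angular":[[0,0,0],[0,0,0],[0,0,0],[0,0,0],[0,0,0]],"jaw":[0,0,0,0,0]}'
python3 -c "
from h import *
st()"
```

```text
time_s: 8.68
tool_pos: [0.5756, -0.1996, 0.1295]
tool_rot: [[0.09, -0.001, -0.996], [0.996, 0.0, 0.09], [-0.0, -1.0, 0.001]]
force: [-0.6, 0.1, -2.7]
opening: 0.0258
t 8.68 pos [ 0.5756 -0.1996  0.1295] xang 84.83 F [-0.6  0.1 -2.7] T [ 0.07 -0.02 -0.  ] open 0.0258 j [-0.01  0.33 -0.27  0.   -0.98 -0.08]
```

Shaft is in the bore. Continue down.

```bash
python3 -m crank '{"xyz":[[0,0.007,0],[0,0.014,0],[0,0.019,0],[0,0.023,0],[0,0.023,0]],"angular":[[0,0,0],[0,0,0],[0,0,0],[0,0,0],[0,0,0]],"jaw":[0,0,0,0,0]}'
python3 -c "
from h import *
st()"
```

```text
time_s: 9.3
tool_pos: [0.5759, -0.1996, 0.1071]
tool_rot: [[0.09, 0.0, -0.996], [0.996, -0.0, 0.09], [-0.0, -1.0, -0.0]]
force: [-0.1, -1.0, -4.9]
opening: 0.0259
t 9.3 pos [ 0.5759 -0.1996  0.1071] xang 84.84 F [-0.1 -1.  -4.9] T [ 0.15 -0.04 -0.01] open 0.0259 j [-0.01  0.35 -0.29  0.   -0.93 -0.08]
```

```bash
python3 -m crank '{"xyz":[[0,0,0],[0,0,0],[0,0,0],[0,-0.05,0],[0,-0.1,0]],"angular":[[0,0,0],[0,0,0],[0,0,0],[0,0,0],[0,0,0]],"jaw":[0.5,0.5,0.5,0.5,0.5]}'
python3 -c "
from h import *
st();go([0.46,0.09,0.33],90)"
```

```text
time_s: 9.93
tool_pos: [0.5756, -0.1997, 0.2082]
tool_rot: [[0.09, -0.001, -0.996], [0.996, -0.0, 0.09], [-0.0, -1.0, 0.001]]
force: [0.9, -0.2, -0.4]
opening: 0.0438
t 9.93 pos [ 0.5756 -0.1997  0.2082] xang 84.84 F [ 0.9 -0.2 -0.4] T [ 0.03 -0.27  0.06] open 0.0438 j [-0.01  0.26 -0.17  0.   -1.14 -0.08]
xyz [0.2781, -0.1218, 0.1413] ang [-0.06, -5.16, -0.02] rows 5.4
```

```bash
python3 -m crank '{"xyz":[[0,-0.06,0.03],[0,-0.12,0.06],[0,-0.16,0.07],[0,-0.16,0.07],[0,-0.16,0.07]],"angular":[[0,0,0],[0,0,0],[0,0,0],[0,0,0],[0,0,0]],"jaw":[0.7,0.7,0.7,0.7,0.7]}'
python3 - <<'E'
from h import *
np.set_printoptions(precision=4,suppress=True)
st();d=grab('wrist',6)
overlay(d,"pics/o6.png",(.576,-.1995),6,(.576,-.1995,.096),(170,90,370,300),2.8)
P=cloud(d);Z=P[...,2];Q=P[(Z>.13)&(Z<.15)];Q=Q[np.hypot(Q[:,0]-.576,Q[:,1]+.1995)<.03];print(len(Q),Q.mean(0),(Q.min(0)+Q.max(0))/2)
E
```

```text
time_s: 10.55
tool_pos: [0.5059, -0.1931, 0.3671]
tool_rot: [[0.09, 0.001, -0.996], [0.996, 0.0, 0.09], [0.001, -1.0, -0.001]]
force: [-0.4, 0.1, -0.4]
opening: 0.0611
t 10.55 pos [ 0.5059 -0.1931  0.3671] xang 84.83 F [-0.4  0.1 -0.4] T [ 0.13 -0.03  0.02] open 0.0611 j [-0.    0.08 -0.04 -0.   -1.45 -0.09]
442 [ 0.5752 -0.2004  0.1401] [ 0.5758 -0.2     0.1365]
```

View pics/o6.png

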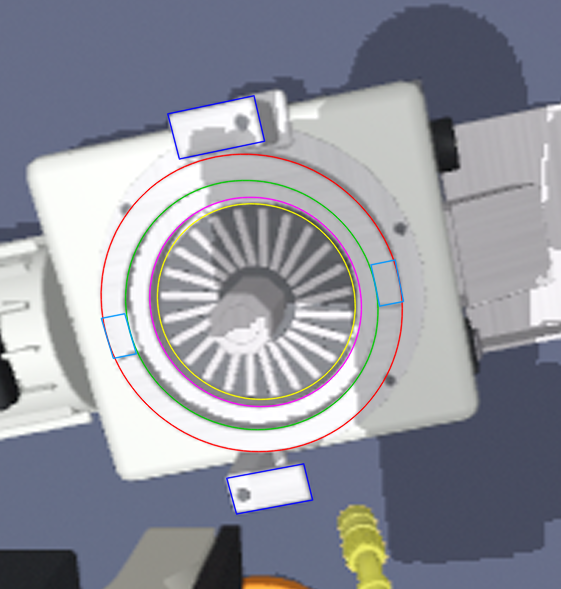

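```bash
python3 -m crank '{"xyz":[[0.27,0.02,0.105],[0.27,0.02,0.105],[0.27,0.02,0.105],[0.27,0.02,0.105],[0.27,0.02,0.105]],"angular":[[0,-5,0],[0,-5,0],[0,-5,0],[0,-5,0],[0,-5,0]],"jaw":[0.7,0.7,0.7,0.7,0.7]}'
python3 - <<'E'
from h import *
st();d=grab('wrist',7)
E
```

```text
time_s: 11.22
tool_pos: [0.4247, 0.087, 0.3458]
tool_rot: [[0.001, -0.002, -1.0], [1.0, -0.001, 0.001], [-0.001, -1.0, 0.002]]
force: [-0.4, 0.6, 0.1]
opening: 0.0615
t 11.22 pos [0.4247 0.087  0.3458] xang 89.92 F [-0.4  0.6  0.1] T [ 0.09 -0.18 -0.  ] open 0.0615 j [ 0.66 -0.11 -0.27 -0.   -1.42 -0.66]
```

View pics/wrist7.png

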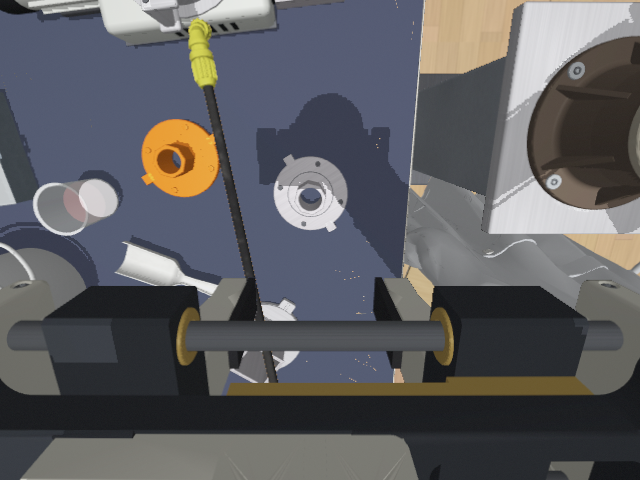

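Run:
```python
from h import *
np.set_printoptions(precision=4,suppress=True)
d=load('wrist',7);P=cloud(d);Z=P[...,2]
c0=np.array([.43,.08])
for a,b in[(.045,.055),(.006,.018)]:
    Q=P[(Z>a)&(Z<b)];Q=Q[np.hypot(Q[:,0]-.43,Q[:,1]-.085)<.08];print(len(Q),Q.mean(0),(Q.min(0)+Q.max(0))/2,Q.min(0),Q.max(0))
c=d["frame"][140:245,255:370];cv2.imwrite("pics/s7.png",cv2.resize(c,None,fx=6,fy=5.7,interpolation=cv2.INTER_CUBIC)[:,:,::-1])
```

```text
341 [0.431  0.0919 0.0505] [0.4311 0.0923 0.0491] [0.4097 0.0707 0.045 ] [0.4526 0.1139 0.0531]
3624 [0.431  0.0894 0.013 ] [0.4313 0.092  0.012 ] [0.3768 0.0343 0.0061] [0.4857 0.1498 0.0179]
```

View pics/s7.png

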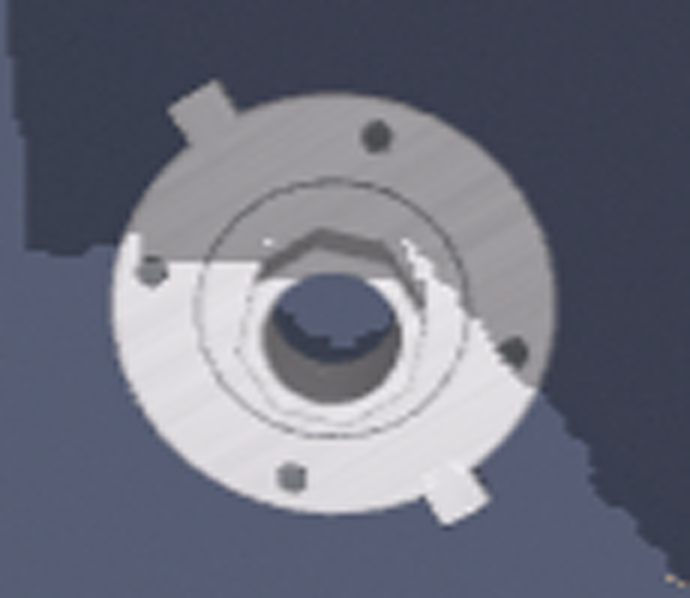

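Run:
```python
from h import *
np.set_printoptions(precision=4,suppress=True)
d=load('wrist',7)
L=np.array([(191.5,91.5),(466.5,511)])/[6,5.7]+[255,140]
q=pt(d,L,.012)[:,:2];v=q[0]-q[1];print(q,q.mean(0),np.linalg.norm(v),np.degrees(np.arctan2(v[1],v[0])))
s=load('scene',4);P=cloud(s)
for v in range(45,285,8):
    us=[u for u in range(400,545) if 0<s["range_z"][v,u]<1.42 and P[v,u,2]>0.13 and np.hypot(P[v,u,0]-.511,P[v,u,1]+.464)<.14]
    if us:
        a,b=P[v,us[0]],P[v,us[-1]];print(v,us[0],us[-1],a,b,np.linalg.norm(a-b).round(3))
```

```text
[[0.4637 0.0372]
 [0.3961 0.1476]] [0.4299 0.0924] 0.1294053420821961 -58.51435168120441
45 425 512 [ 0.5337 -0.3287  0.6469] [ 0.5153 -0.5113  0.6719] 0.185
53 421 511 [ 0.5248 -0.326   0.6324] [ 0.5191 -0.5098  0.6574] 0.186
61 418 510 [ 0.5173 -0.3247  0.618 ] [ 0.5131 -0.5122  0.6447] 0.189
69 420 510 [ 0.5259 -0.3253  0.601 ] [ 0.5249 -0.5094  0.6283] 0.186
77 422 508 [ 0.5319 -0.3275  0.5844] [ 0.5165 -0.5109  0.6157] 0.187
85 438 507 [ 0.5683 -0.345   0.5642] [ 0.52   -0.5096  0.6004] 0.175
93 453 507 [ 0.485  -0.4218  0.5775] [ 0.5177 -0.5124  0.5868] 0.097
101 451 507 [ 0.4758 -0.4239  0.5648] [ 0.5261 -0.5111  0.5701] 0.101
109 452 504 [ 0.4814 -0.4246  0.5485] [ 0.5189 -0.5103  0.5566] 0.094
117 452 502 [ 0.4901 -0.4218  0.5306] [ 0.519  -0.5084  0.5411] 0.092
125 452 501 [ 0.4792 -0.4288  0.5191] [ 0.519  -0.5085  0.5259] 0.089
133 451 500 [ 0.4811 -0.4273  0.5025] [ 0.5199 -0.5084  0.5102] 0.09
141 451 499 [ 0.4831 -0.4279  0.4862] [ 0.5179 -0.5093  0.4952] 0.089
149 450 498 [ 0.4843 -0.4269  0.4695] [ 0.5177 -0.5096  0.4795] 0.09
157 449 497 [ 0.4842 -0.4265  0.4531] [ 
[... 305 characters left out ...]
083
197 423 495 [ 0.4979 -0.3692  0.3459] [ 0.5387 -0.5091  0.3722] 0.148
205 419 494 [ 0.4608 -0.3819  0.3452] [ 0.5454 -0.5069  0.3514] 0.151
213 417 516 [ 0.4454 -0.3874  0.3348] [ 0.5472 -0.5541  0.3475] 0.196
221 420 514 [ 0.451  -0.3926  0.3159] [ 0.5146 -0.5639  0.346 ] 0.185
229 442 511 [ 0.4626 -0.438   0.3078] [ 0.5024 -0.5648  0.3339] 0.136
237 448 507 [ 0.4927 -0.4387  0.2765] [ 0.5129 -0.556   0.3085] 0.123
245 448 477 [ 0.4895 -0.4422  0.2599] [ 0.5094 -0.4976  0.2709] 0.06
253 441 477 [ 0.5055 -0.4204  0.225 ] [ 0.5523 -0.4826  0.2262] 0.078
261 439 482 [ 0.4859 -0.4274  0.2168] [ 0.5269 -0.5065  0.2274] 0.09
269 443 481 [ 0.4706 -0.4462  0.2116] [ 0.5184 -0.5104  0.2132] 0.08
```

```bash
python3 -c "
from h import *
go([0.41,0.079,0.30],31.5)"
```

```text
xyz [-0.0105, 0.0454, 0.014] ang [-0.12, 58.44, -0.07] rows 5.5
```

```bash
python3 -m crank '{"xyz":[[0,0.005,0.014],[0,0.01,0.014],[-0.01,0.02,0.014],[-0.01,0.045,0.014],[-0.01,0.045,0.014]],"angular":[[0,10,0],[0,20,0],[0,30,0],[0,40,0],[0,50,0]],"jaw":[0.75,0.75,0.75,0.75,0.75]}' >/dev/null;python3 -m crank '{"xyz":[[0,0,0],[0,0,0],[0,0,0]],"angular":[[0,8.4,0],[0,8.4,0],[0,8.4,0]],"jaw":[0.75,0.75,0.75]}'
python3 - <<'E'
from h import *
np.set_printoptions(precision=4,suppress=True)
st();go([0.41,0.079,0.30],31.5)
d=grab('wrist',8);P=cloud(d);Z=P[...,2]
for a,b in[(.045,.055),(.006,.018)]:
    Q=P[(Z>a)&(Z<b)];Q=Q[np.hypot(Q[:,0]-.43,Q[:,1]-.092)<.08];print(len(Q),Q.mean(0),(Q.min(0)+Q.max(0))/2,Q.min(0),Q.max(0))
E
```

```text
time_s: 12.28
tool_pos: [0.4118, 0.075, 0.3016]
tool_rot: [[0.852, -0.001, -0.524], [0.524, -0.001, 0.852], [-0.001, -1.0, -0.0]]
force: [-1.1, -0.6, 0.5]
opening: 0.066
t 12.28 pos [0.4118 0.075  0.3016] xang 31.61 F [-1.1 -0.6  0.5] T [ 0.09 -0.12 -0.01] open 0.066 j [ 0.66 -0.13 -0.38 -0.   -1.32 -1.68]
xyz [0.0006, 0.0016, 0.0043] ang [0.01, 0.11, -0.08] rows 0.1
404 [0.4308 0.0921 0.0504] [0.4307 0.092  0.0491] [0.409  0.0708 0.0453] [0.4523 0.1131 0.0529]
4116 [0.4277 0.0903 0.0129] [0.4307 0.0924 0.012 ] [0.3757 0.0344 0.0061] [0.4857 0.1503 0.018 ]
```

View pics/wrist8.png

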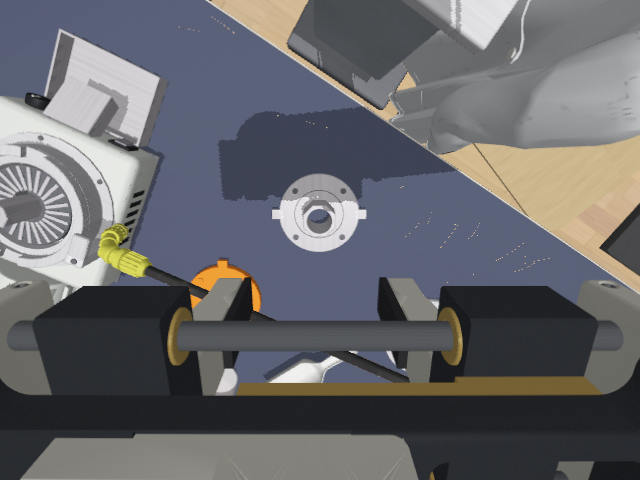

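```bash
python3 -m crank '{"xyz":[[0,0.06,0.0045],[0,0.12,0.0045],[0,0.18,0.0045],[0,0.23,0.0045],[0,0.275,0.0045]],"angular":[[0,0,0],[0,0,0],[0,0,0],[0,0,0],[0,0,0]],"jaw":[0.75,0.75,0.75,0.75,0.75]}'
python3 - <<'E'
from h import *
st();go([0.4308,0.092,0.025],31.5)
E
```

```text
time_s: 12.95
tool_pos: [0.4093, 0.0788, 0.0257]
tool_rot: [[0.852, 0.0, -0.523], [0.523, -0.0, 0.852], [0.0, -1.0, -0.0]]
force: [0.7, 0.5, -0.4]
opening: 0.0659
t 12.95 pos [0.4093 0.0788 0.0257] xang 31.56 F [ 0.7  0.5 -0.4] T [ 0.14 -0.21 -0.03] open 0.0659 j [ 0.67  0.19 -0.79  0.   -0.59 -1.69]
xyz [0.0252, 0.0007, -0.0] ang [0.0, 0.06, 0.0] rows 0.4
```

```bash
python3 -m crank '{"xyz":[[0.012,0.0005,0],[0.025,0.0005,0],[0.025,0.0005,0],[0.025,0.0005,0],[0.025,0.0005,0]],"angular":[[0,0,0],[0,0,0],[0,0,0],[0,0,0],[0,0,0]],"jaw":[0.75,0.75,0.4,0,0]}'
python3 -m crank '{"xyz":[[0,0,0],[0,-0.002,0],[-0.01,-0.006,0],[-0.03,-0.01,0],[-0.03,-0.01,0]],"angular":[[0,0,0],[0,0,0],[0,0,0],[0,0,0],[0,0,0]],"jaw":[0,0,0,0,0]}'
python3 - <<'E'
from h import *
st()
E
```

```text
time_s: 13.58
tool_pos: [0.4309, 0.0922, 0.0274]
tool_rot: [[0.853, 0.001, -0.521], [0.521, 0.001, 0.853], [0.001, -1.0, 0.0]]
force: [-3.8, 3.8, 2.6]
opening: 0.0412
time_s: 14.2
tool_pos: [0.4025, 0.0746, 0.0367]
tool_rot: [[0.854, -0.002, -0.521], [0.521, -0.001, 0.854], [-0.002, -1.0, 0.0]]
force: [0.1, 0.4, -4.6]
opening: 0.0404
t 14.2 pos [0.4025 0.0746 0.0367] xang 31.39 F [ 0.1  0.4 -4.6] T [ 0.09 -0.17  0.  ] open 0.0404 j [ 0.67  0.16 -0.8  -0.   -0.62 -1.69]
```

```bash
python3 -m crank '{"xyz":[[0,-0.05,0],[0,-0.11,0],[0,-0.17,0],[0,-0.23,0],[0,-0.25,0]],"angular":[[0,0,0],[0,0,0],[0,0,0],[0,0,0],[0,0,0]],"jaw":[0,0,0,0,0]}'
python3 - <<'E'
from h import *
st();go([0.576,-0.1995,0.28],96.5);d=grab('wrist',9)
E
```

```text
time_s: 14.82
tool_pos: [0.4057, 0.0765, 0.2905]
tool_rot: [[0.853, 0.005, -0.522], [0.522, 0.003, 0.853], [0.006, -1.0, 0.0]]
force: [0.9, 0.0, -3.9]
opening: 0.0409
t 14.82 pos [0.4057 0.0765 0.2905] xang 31.44 F [ 0.9  0.  -3.9] T [ 0.15 -0.18 -0.02] open 0.0409 j [ 0.67 -0.14 -0.41  0.   -1.29 -1.69]
xyz [0.0013, 0.0104, -0.3243] ang [0.2, -65.06, 0.33] rows 6.1
```

View pics/wrist9.png

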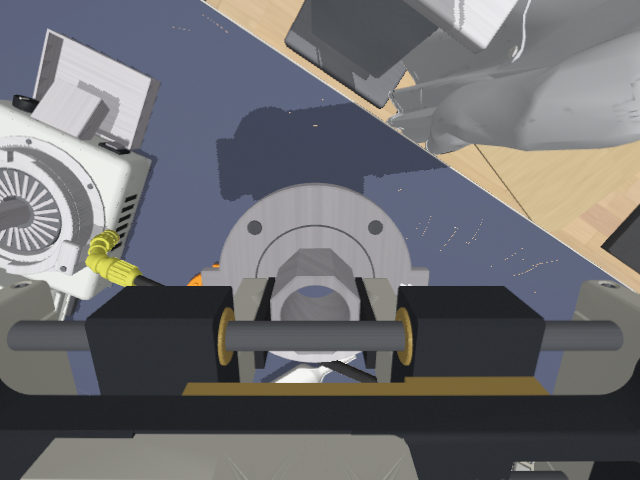

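```bash
python3 -m crank '{"xyz":[[0,0.002,-0.06],[0,0.004,-0.12],[0,0.006,-0.18],[0,0.008,-0.24],[0,0.01,-0.3]],"angular":[[0,-10,0],[0,-20,0],[0,-30,0],[0,-40,0],[0,-50,0]],"jaw":[0,0,0,0,0]}' >/dev/null
python3 - <<'E'
from h import *
st();go([0.576,-0.1995,0.20],96)
E
```

```text
t 15.5 pos [ 0.5423 -0.1486  0.2766] xang 76.88 F [ 2.1  1.3 -2.9] T [ 0.35 -0.32  0.08] open 0.0405 j [ 0.08  0.15 -0.16 -0.   -1.27 -0.31]
xyz [-0.0419, 0.0765, -0.0445] ang [-0.11, -19.12, 0.02] rows 1.8
```

```bash
python3 -m crank '{"xyz":[[0,0.0,0],[0,0.03,0],[0,0.06,0],[0,0.06,0]],"angular":[[0,-8,0],[0,-14.5,0],[0,-14.5,0],[0,-14.5,0]],"jaw":[0,0,0,0]}' >/dev/null
python3 - <<'E'
from h import *
st();go([0.576,-0.1995,0.18],96)
E
```

```text
t 16.0 pos [ 0.5399 -0.147   0.2147] xang 91.02 F [-0.4 -0.2 -3.7] T [ 0.04 -0.02  0.06] open 0.0406 j [ 0.08  0.18 -0.26 -0.   -1.14 -0.06]
xyz [-0.0531, 0.0344, -0.0354] ang [-0.4, -4.98, 0.05] rows 1.2
```

```bash
python3 -m crank '{"xyz":[[-0.053,0,-0.035],[-0.053,0,-0.035],[-0.053,0.02,-0.035],[-0.053,0.034,-0.035],[-0.053,0.034,-0.035]],"angular":[[0,-5,0],[0,-5,0],[0,-5,0],[0,-5,0],[0,-5,0]],"jaw":[0,0,0,0,0]}' >/dev/null
python3 - <<'E'
from h import *
np.set_printoptions(precision=4,suppress=True)
st();go([0.576,-0.1995,0.15],96)
d=grab('wrist',10)
p=read_state()["tool_pos"]
overlay(d,"pics/o10.png",(.576,-.1995),6,(p[0],p[1],p[2]-.0275+.012))
P=cloud(d);Z=P[...,2]
# ring tabs: front edge of the ring
m=(Z>p[2]-.024)&(Z<p[2]-.008);m[285:]=0;m[:150]=0
from scipy.optimize import least_squares as ls
e=[]
for u in range(235,400,3):
    v=np.where(m[:,u])[0]
    if len(v):e.append(P[v[0],u])
e=np.array(e);print(ls(lambda c:np.hypot(*(e[:,:2]-c).T)-.055,p[:2],loss='soft_l1',f_scale=.001).x)
E
```

```text
t 16.62 pos [ 0.5779 -0.1992  0.1834] xang 96.07 F [-0.1 -0.7 -2.5] T [ 0.05 -0.01 -0.06] open 0.0406 j [-0.01  0.29 -0.19 -0.   -1.09  0.12]
xyz [-0.0001, 0.0334, 0.0018] ang [-0.12, 0.07, 0.02] rows 0.5
[ 0.5778 -0.1998]
```

View pics/o10.png

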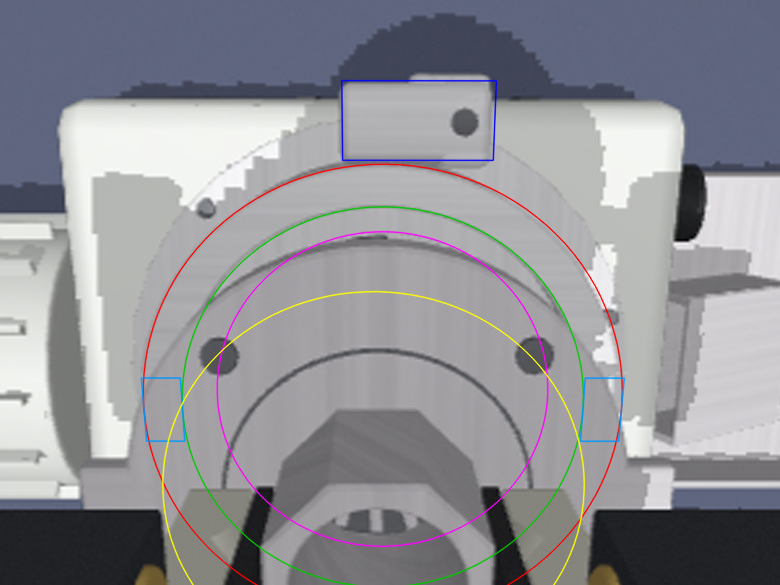

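```bash
python3 -m crank '{"xyz":[[0,0.01,0.0016],[0,0.02,0.0016],[0,0.03,0.0016],[0,0.034,0.0016],[0,0.034,0.0016]],"angular":[[0,0,0],[0,0,0],[0,0,0],[0,0,0],[0,0,0]],"jaw":[0,0,0,0,0]}' >/dev/null
python3 - <<'E'
from h import *
st();go([0.576,-0.1997,0.135],96)
E
```

```text
t 17.3 pos [ 0.577  -0.1997  0.1497] xang 96.06 F [-0.   0.7 -3.3] T [ 0.08 -0.07  0.05] open 0.0405 j [-0.01  0.31 -0.24  0.   -1.02  0.12]
xyz [0.0001, 0.0147, 0.0009] ang [-0.05, 0.06, 0.0] rows 0.2
```

```bash
python3 -m crank '{"xyz":[[0,0.005,0.0008],[0,0.01,0.0008],[0,0.015,0.0008],[0,0.02,0.0008],[0,0.0235,0.0008]],"angular":[[0,0,0],[0,0,0],[0,0,0],[0,0,0],[0,0,0]],"jaw":[0,0,0,0,0]}' >/dev/null
python3 - <<'E'
from h import *
st();go([0.576,-0.1997,0.1255],96)
E
```

```text
t 17.93 pos [ 0.5762 -0.1998  0.1262] xang 96.06 F [-0.3 -2.8  2.5] T [-1.18  0.16  0.02] open 0.0408 j [-0.01  0.33 -0.27  0.   -0.97  0.12]
xyz [0.0001, 0.0007, 0.0002] ang [-0.02, 0.06, -0.0] rows 0.0
```

```bash
python3 -m crank '{"xyz":[[0,0.001,0],[0,0.001,0],[0,0.001,0],[0,0.001,0]],"angular":[[0,0,0],[0,0,0],[0,0,0],[0,0,0]],"jaw":[0,0,0,0]}' >/dev/null
python3 - <<'E'
from h import *
st()
E
```

```text
t 18.43 pos [ 0.5762 -0.2     0.126 ] xang 96.07 F [-1.6 -1.1  4.4] T [-0.13  1.23  0.16] open 0.0406 j [-0.01  0.33 -0.27  0.   -0.97  0.12]
```

```bash
python3 -m crank '{"xyz":[[0,0,0],[0,0,0],[0,0,0],[0,-0.05,0],[0,-0.1,0]],"angular":[[0,0,0],[0,0,0],[0,0,0],[0,0,0],[0,0,0]],"jaw":[0.65,0.65,0.65,0.65,0.65]}' >/dev/null
python3 -m crank '{"xyz":[[0,-0.06,0.02],[0,-0.12,0.05],[0,-0.14,0.07],[0,-0.14,0.07]],"angular":[[0,0,0],[0,0,0],[0,0,0],[0,0,0]],"jaw":[1,1,1,1]}' >/dev/null
python3 - <<'E'
from h import *
np.set_printoptions(precision=4,suppress=True)
st();d=grab('wrist',11)
overlay(d,"pics/o11.png",(.576,-.1995),6,None,(170,90,390,310),2.7)
P=cloud(d);Z=P[...,2];Q=P[(Z>.14)&(Z<.156)];Q=Q[np.hypot(Q[:,0]-.576,Q[:,1]+.1995)<.03];print(len(Q),Q.mean(0),(Q.min(0)+Q.max(0))/2)
Q=P[(Z>.104)&(Z<.118)];r=np.hypot(Q[:,0]-.576,Q[:,1]+.1995);Q=Q[(r<.052)&(r>.03)];A=np.c_[Q[:,:2]-[.576,-.1995],np.ones(len(Q))];print(np.linalg.lstsq(A,Q[:,2],rcond=None)[0])
Q=P[(Z>.104)&(Z<.118)];r=np.hypot(Q[:,0]-.576,Q[:,1]+.1995);Q=Q[(r<.067)&(r>.059)];A=np.c_[Q[:,:2]-[.576,-.1995],np.ones(len(Q))];print('collar',np.linalg.lstsq(A,Q[:,2],rcond=None)[0])
E
```

```text
t 19.55 pos [ 0.5065 -0.2075  0.369 ] xang 96.04 F [ 0.4  1.1 -0.8] T [ 0.06 -0.07 -0.01] open 0.0865 j [-0.03  0.08 -0.03  0.   -1.45  0.14]
864 [ 0.5759 -0.2003  0.1453] [ 0.5759 -0.2003  0.1454]
[-0.0007 -0.0003  0.111 ]
collar [ 0.0001 -0.0006  0.1099]
```

View pics/o11.png

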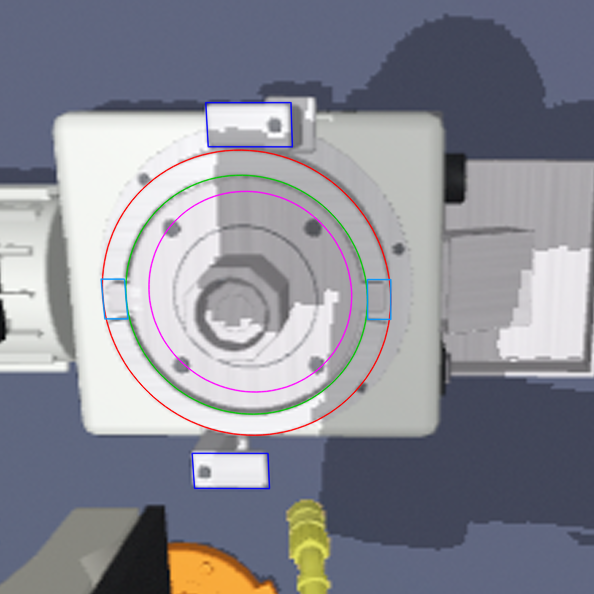

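```bash
python3 -c "
from h import *
go([0.53,0.30,0.40],90)"
python3 -m crank '{"xyz":[[0.31,-0.02,-0.01],[0.31,-0.02,-0.01],[0.31,-0.02,-0.01],[0.31,-0.02,-0.01],[0.31,-0.02,-0.01]],"angular":[[0,6,0],[0,6,0],[0,6,0],[0,6,0],[0,6,0]],"jaw":[1,1,1,1,1]}' >/dev/null
python3 -c "
from h import *
st();go([0.53,0.30,0.40],90)"
```

```text
xyz [0.5018, -0.033, -0.0768] ang [0.18, 6.05, -0.0] rows 8.1
t 20.23 pos [0.4834 0.1045 0.3843] xang 90.08 F [1.1 0.2 0.9] T [ 0.09 -0.25  0.05] open 0.0875 j [ 0.61 -0.01 -0.09 -0.   -1.49 -0.61]
xyz [0.1954, -0.0159, -0.0468] ang [-0.1, 0.08, -0.05] rows 3.2
```

```bash
python3 -m crank '{"xyz":[[0.195,-0.02,-0.047],[0.195,-0.02,-0.047],[0.195,-0.02,-0.047],[0.195,-0.02,-0.047],[0.195,-0.02,-0.047]],"angular":[[0,0,0],[0,0,0],[0,0,0],[0,0,0],[0,0,0]],"jaw":[1,1,1,1,1]}' >/dev/null
python3 -c "
from h import *
st();grab('wrist',12)"
```

```text
t 20.85 pos [0.5307 0.2985 0.4031] xang 90.14 F [0.1 0.9 0. ] T [ 0.03 -0.07 -0.08] open 0.0879 j [ 0.83  0.19  0.18 -0.   -1.56 -0.83]
```

View pics/wrist12.png

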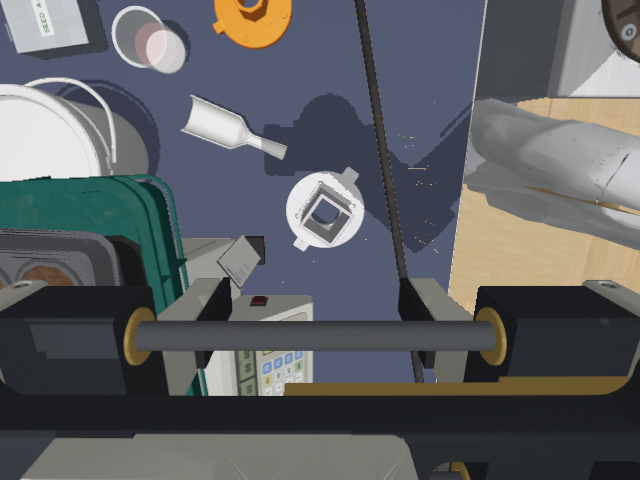

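Run:
```python
from h import *
np.set_printoptions(precision=4,suppress=True)
d=load('wrist',12);P=cloud(d);Z=P[...,2]
Q=P[(Z>.072)&(Z<.09)];Q=Q[np.hypot(Q[:,0]-.505,Q[:,1]-.315)<.08];print(len(Q),Q.mean(0),(Q.min(0)+Q.max(0))/2,Q.min(0),Q.max(0))
Q=P[(Z>.004)&(Z<.016)];Q=Q[np.hypot(Q[:,0]-.505,Q[:,1]-.315)<.09];print(len(Q),Q.mean(0),(Q.min(0)+Q.max(0))/2,Q.min(0),Q.max(0))
t=load('top',0);T=cloud(t)
for nm,C in(("wr",P),("top",T)):
    for zl,zh in((.03,.1),(.1,.2),(.2,.3),(.3,.45)):
        Q=C[(C[...,2]>zl)&(C[...,2]<zh)];Q=Q[(Q[:,0]>.38)&(Q[:,0]<.8)&(Q[:,1]>.15)&(Q[:,1]<.6)]
        dd=np.hypot(Q[:,0]-.505,Q[:,1]-.315);k=(dd>.09)&~(np.abs((Q[:,0]-.449)*.983+(Q[:,1]-.318)*.1865)<.02);Q=Q[k];dd=dd[k]
        if len(Q):
            o=np.argsort(dd)[:400:80];print(nm,zl,len(Q),[(Q[i].round(3),dd[i].round(3)) for i in o])
c=d["frame"][155:260,270:380];cv2.imwrite("pics/c12.png",cv2.resize(c,None,fx=6,fy=5.7,interpolation=cv2.INTER_CUBIC)[:,:,::-1])
```

```text
587 [0.5126 0.3426 0.0802] [0.5127 0.3404 0.0776] [0.4724 0.2998 0.072 ] [0.5529 0.3809 0.0831]
3072 [0.5118 0.3274 0.011 ] [0.502  0.3285 0.0099] [0.4261 0.2521 0.004 ] [0.5779 0.4048 0.0159]
wr 0.03 5026 [(array([0.64 , 0.407, 0.031]), np.float64(0.163)), (array([0.633, 0.422, 0.039]), np.float64(0.166)), (array([0.633, 0.423, 0.045]), np.float64(0.168)), (array([0.643, 0.413, 0.061]), np.float64(0.17)), (array([0.652, 0.403, 0.062]), np.float64(0.171))]
wr 0.1 8276 [(array([0.654, 0.412, 0.101]), np.float64(0.178)), (array([0.685, 0.321, 0.198]), np.float64(0.18)), (array([0.641, 0.434, 0.106]), np.float64(0.181)), (array([0.687, 0.314, 0.199]), np.float64(0.182)), (array([0.687, 0.296, 0.197]), np.float64(0.183))]
wr 0.2 10621 [(array([0.677, 0.331, 0.271]), np.float64(0.173)), (array([0.679, 0.321, 0.272]), np.float64(0.175)), (array([0.68 , 0.313, 0.271]), np.float64(0.175)), (array([0.679, 0.339, 0.273]), np.float64(0.176)), (array([0.678, 0.352, 0.27 ]), np.float64(0.177))]
wr 0.3 3249 [(array([0.591, 0.287, 0.433]), np.float64(0.09)), (array([0.592, 0.287, 0.447]), np.float6
[... 536 characters left out ...]
64(0.183)), (array([0.685, 0.376, 0.199]), np.float64(0.19)), (array([0.684, 0.418, 0.196]), np.float64(0.207)), (array([0.688, 0.422, 0.2  ]), np.float64(0.212))]
top 0.2 5919 [(array([0.678, 0.319, 0.274]), np.float64(0.173)), (array([0.68 , 0.347, 0.271]), np.float64(0.178)), (array([0.684, 0.33 , 0.27 ]), np.float64(0.18)), (array([0.687, 0.322, 0.275]), np.float64(0.182)), (array([0.687, 0.283, 0.249]), np.float64(0.184))]
top 0.3 2991 [(array([0.719, 0.326, 0.301]), np.float64(0.214)), (array([0.727, 0.354, 0.305]), np.float64(0.225)), (array([0.728, 0.377, 0.302]), np.float64(0.232)), (array([0.742, 0.312, 0.301]), np.float64(0.237)), (array([0.746, 0.314, 0.302]), np.float64(0.241))]
```

View pics/c12.png

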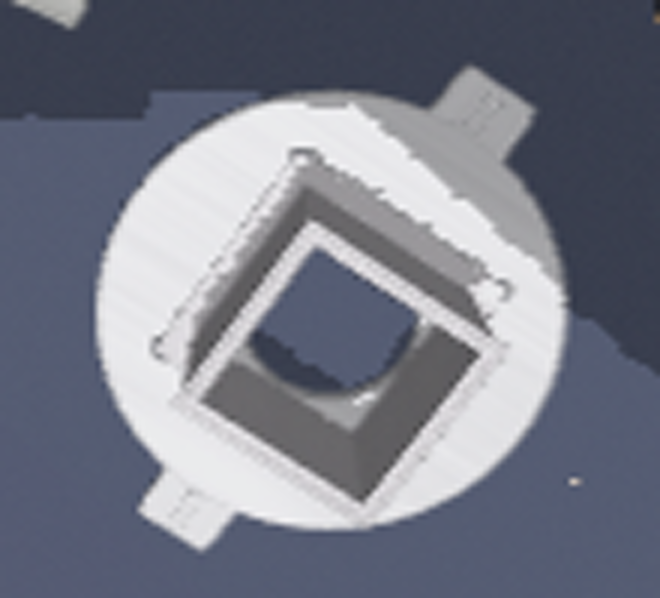

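Run:
```python
from h import *
np.set_printoptions(precision=4,suppress=True)
d=load('wrist',12)
w=lambda L,z:pt(d,np.array(L)/[6,5.7]+[270,155],z)[:,:2]
l=w([(315,222),(508,345),(360,525),(172,400)],.08);print(l,l.mean(0))
for i in range(4):
    v=l[(i+1)%4]-l[i];print(np.linalg.norm(v),np.degrees(np.arctan2(v[1],v[0]))%90)
e=w([(503,88),(171,531)],.009);v=e[0]-e[1];print(e,e.mean(0),np.linalg.norm(v),np.degrees(np.arctan2(v[1],v[0])))
c=e.mean(0)
n=np.array([.983,.1865]);
for y in(.30,.34,.38):
    print(y)
print("perp dist to hose",(l.mean(0)-[.449,.318])@n)
```

```text
[[0.5182 0.3013]
 [0.4701 0.3335]
 [0.506  0.3831]
 [0.5534 0.3485]] [0.5119 0.3416]
0.057845953137439725 56.20919205492939
0.06119122065571119 54.12718105713102
0.0587545345292461 53.89319697277333
0.05885734675788253 53.20596895681729
[[0.4653 0.2747]
 [0.5575 0.4094]] [0.5114 0.342 ] 0.16318732228621408 -124.39116160959247
0.3
0.34
0.38
perp dist to hose 0.06625207183824043
```

```bash
python3 -c "
from h import *
go([0.517,0.3418,0.32],191)"
python3 -m crank '{"xyz":[[0.04,0,0.014],[0.04,0,0.014],[0.04,0,0.014],[0.04,0,0.014],[0.04,0,0.014]],"angular":[[0,-10,0],[0,-20,0],[0,-30,0],[0,-40,0],[0,-50,0]],"jaw":[1,1,1,1,1]}' >/dev/null
python3 -m crank '{"xyz":[[0,0,0],[0,0.02,0],[0,0.05,0],[0,0.08,0],[0,0.08,0]],"angular":[[0,-10,0],[0,-20,0],[0,-30,0],[0,-40,0],[0,-50,0]],"jaw":[1,1,1,1,1]}' >/dev/null
python3 -c "
from h import *
st();go([0.515,0.3425,0.32],191);grab('wrist',13)"
```

```text
xyz [0.0446, 0.0839, 0.0134] ang [-0.18, -100.91, 0.02] rows 9.4
t 22.15 pos [0.5156 0.3348 0.323 ] xang -169.7 F [0.  0.3 0.3] T [-0.05 -0.05  0.01] open 0.0876 j [ 0.89  0.22  0.03 -0.   -1.39  0.86]
xyz [-0.0008, 0.003, -0.0077] ang [-0.12, -0.7, 0.21] rows 0.1
```

View pics/wrist13.png

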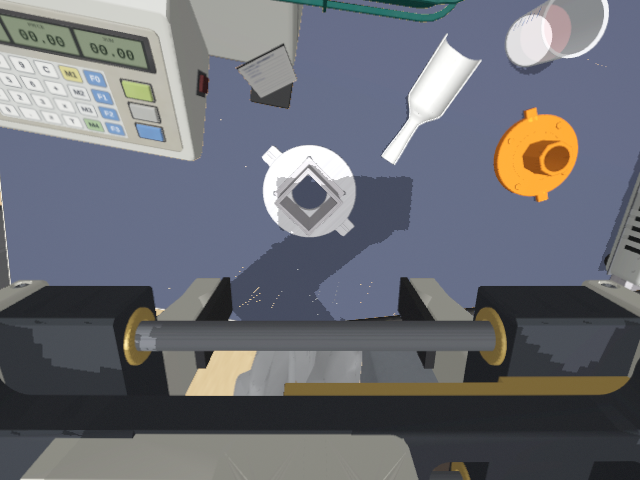

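Run:
```python
from h import *
np.set_printoptions(precision=4,suppress=True)
d=load('wrist',13);P=cloud(d);Z=P[...,2]
for a,b,r in[(.076,.086,.05),(.004,.016,.085)]:
    Q=P[(Z>a)&(Z<b)];Q=Q[np.hypot(Q[:,0]-.512,Q[:,1]-.342)<r];print(len(Q),Q.mean(0),(Q.min(0)+Q.max(0))/2)
    h=cv2.minAreaRect((Q[:,:2]*1000).astype(np.float32));print(h)
```

```text
811 [0.5125 0.342  0.0807] [0.5125 0.3416 0.0796]
((512.3311157226562, 341.85565185546875), (60.41572952270508, 60.175411224365234), 55.471343994140625)
4685 [0.5214 0.3435 0.011 ] [0.5125 0.3415 0.0101]
((512.5802612304688, 341.53814697265625), (130.79661560058594, 131.40589904785156), 9.363569259643555)
```

```bash
python3 -c "
from h import *
go([0.5124,0.3417,0.115],191)"
```

```text
xyz [0.0022, 0.2095, -0.0074] ang [-0.07, -0.21, 0.1] rows 3.4
```

```bash
python3 -m crank '{"xyz":[[0.001,0.0,-0.007],[0.001,0.05,-0.007],[0.001,0.10,-0.007],[0.001,0.15,-0.007],[0.001,0.208,-0.007]],"angular":[[0,0,0],[0,0,0],[0,0,0],[0,0,0],[0,0,0]],"jaw":[1,1,1,1,1]}'
python3 -c "
from h import *
st();go([0.5124,0.3417,0.105],235.4)"
```

```text
time_s: 22.82
tool_pos: [0.5151, 0.3445, 0.1176]
tool_rot: [[-0.985, 0.002, 0.17], [-0.17, 0.003, -0.985], [-0.003, -1.0, -0.002]]
force: [1.0, 0.4, -0.8]
opening: 0.0873
t 22.82 pos [0.5151 0.3445 0.1176] xang -170.19 F [ 1.   0.4 -0.8] T [ 0.02 -0.07 -0.01] open 0.0873 j [ 0.9   0.35 -0.26  0.   -0.95  0.84]
xyz [0.0031, 0.0126, 0.0023] ang [0.05, -45.59, -0.2] rows 4.3
```

```bash
python3 -m crank '{"xyz":[[0.003,0.021,0.002],[0.003,0.021,0.002],[0.003,0.021,0.002],[0.003,0.021,0.002],[0.003,0.021,0.002]],"angular":[[0,0,0],[0,-10,0],[0,-20,0],[0,-30,0],[0,-40,0]],"jaw":[1,1,1,1,1]}'
python3 -c "
from h import *
st();go([0.5124,0.3417,0.043],235.4)"
```

```text
time_s: 23.45
tool_pos: [0.5122, 0.3417, 0.0973]
tool_rot: [[-0.641, 0.001, 0.767], [-0.767, 0.001, -0.641], [-0.001, -1.0, 0.0]]
force: [-0.3, -0.1, 0.9]
opening: 0.0874
t 23.45 pos [0.5122 0.3417 0.0973] xang -129.87 F [-0.3 -0.1  0.9] T [-0.06 -0.02  0.  ] open 0.0874 j [ 0.91  0.37 -0.29  0.   -0.91  1.54]
xyz [-0.0001, 0.0543, 0.0002] ang [-0.01, -5.27, -0.07] rows 0.9
```

```bash
python3 -m crank '{"xyz":[[0,0,0],[0,0.02,0],[0,0.04,0],[0,0.053,0],[0,0.053,0]],"angular":[[0,-5.3,0],[0,-5.3,0],[0,-5.3,0],[0,-5.3,0],[0,-5.3,0]],"jaw":[1,1,1,1,1]}'
python3 -c "
from h import *
st();go([0.5124,0.3417,0.043],235.4)"
```

```text
time_s: 24.08
tool_pos: [0.5116, 0.3411, 0.043]
tool_rot: [[-0.57, -0.001, 0.822], [-0.822, -0.001, -0.57], [0.001, -1.0, -0.0]]
force: [-0.1, -0.8, -0.3]
opening: 0.0872
t 24.07 pos [0.5116 0.3411 0.043 ] xang -124.74 F [-0.1 -0.8 -0.3] T [-0.09 -0.07 -0.01] open 0.0872 j [ 0.91  0.43 -0.34 -0.   -0.8   1.63]
xyz [-0.001, 0.0, 0.0003] ang [0.01, -0.14, 0.07] rows 0.0
```

```bash
python3 -m crank '{"xyz":[[-0.001,0,0],[-0.001,0,0],[-0.001,0,0],[-0.001,0,0],[-0.001,0,0]],"angular":[[0,0,0],[0,0,0],[0,0,0],[0,0,0],[0,0,0]],"jaw":[0.3,0,0,0,0]}'
python3 -m crank '{"xyz":[[0,0,0],[0,-0.01,0],[0,-0.03,0],[0,-0.03,0]],"angular":[[0,0,0],[0,0,0],[0,0,0],[0,0,0]],"jaw":[0,0,0,0]}'
python3 -c "
from h import *
st();go([0.56,0.20,0.09]);grab('wrist',14)"
```

```text
time_s: 24.7
tool_pos: [0.5126, 0.3424, 0.0441]
tool_rot: [[-0.568, 0.0, 0.823], [-0.823, 0.0, -0.568], [-0.001, -1.0, 0.0]]
force: [-0.7, -0.5, 2.4]
opening: 0.0577
time_s: 25.2
tool_pos: [0.5129, 0.3429, 0.0749]
tool_rot: [[-0.568, 0.001, 0.823], [-0.823, 0.002, -0.568], [-0.002, -1.0, 0.0]]
force: [-0.8, 0.9, -4.1]
opening: 0.0581
t 25.2 pos [0.5129 0.3429 0.0749] xang -124.63 F [-0.8  0.9 -4.1] T [-0.04 -0.07 -0.01] open 0.0581 j [ 0.91  0.4  -0.31  0.   -0.86  1.63]
xyz [0.0908, -0.0153, 0.12] ang [0.0, 0.0, 0.0] rows 2.4
```

View pics/wrist14.png

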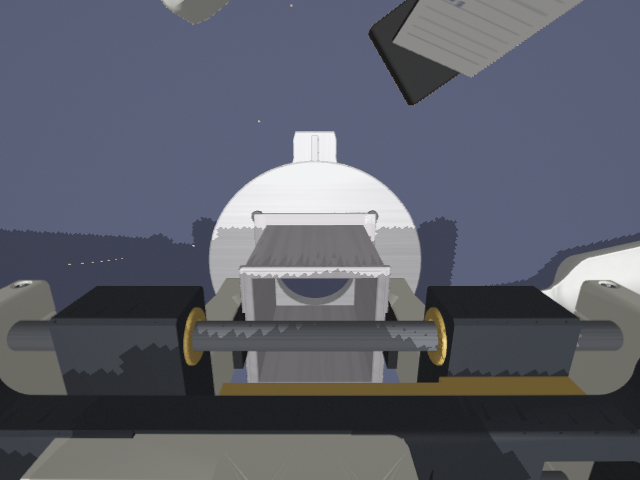

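```bash
python3 -m crank '{"xyz":[[0.03,-0.015,0.04],[0.06,-0.015,0.08],[0.09,-0.015,0.12],[0.09,-0.015,0.12]],"angular":[[0,0,0],[0,0,0],[0,0,0],[0,0,0]],"jaw":[0,0,0,0]}'
python3 -c "
from h import *
st();go([0.63,0.16,0.12])"
```

```text
time_s: 25.75
tool_pos: [0.5596, 0.1965, 0.0873]
tool_rot: [[-0.572, -0.002, 0.82], [-0.82, -0.001, -0.572], [0.002, -1.0, -0.001]]
force: [-0.2, 0.9, -3.7]
opening: 0.0578
t 25.75 pos [0.5596 0.1965 0.0873] xang -124.87 F [-0.2  0.9 -3.7] T [ 0.02 -0.1  -0.04] open 0.0578 j [ 0.67  0.35 -0.35 -0.   -0.88  1.87]
xyz [-0.0103, -0.0328, 0.0786] ang [0.0, 0.0, 0.0] rows 1.4
```

```bash
python3 -m crank '{"xyz":[[-0.01,-0.033,0.04],[-0.01,-0.033,0.079],[-0.01,-0.09,0.079],[-0.01,-0.15,0.079],[-0.01,-0.21,0.079]],"angular":[[0,0,0],[0,0,0],[0,0,0],[0,0,0],[0,0,0]],"jaw":[0,0,0,0,0]}'
python3 -c "
from h import *
st();go([0.576,-0.1995,0.29],127)"
```

```text
time_s: 26.38
tool_pos: [0.6301, 0.1638, 0.299]
tool_rot: [[-0.568, -0.002, 0.823], [-0.823, -0.001, -0.568], [0.002, -1.0, -0.001]]
force: [1.6, 1.1, -4.0]
opening: 0.0577
t 26.38 pos [0.6301 0.1638 0.299 ] xang -124.62 F [ 1.6  1.1 -4. ] T [ 0.01 -0.36 -0.01] open 0.0577 j [ 0.55  0.29  0.07 -0.   -1.36  1.98]
xyz [0.3297, 0.0093, 0.1619] ang [-0.03, 108.38, 0.14] rows 10.1
```

```bash
python3 -m crank '{"xyz":[[0.04,0,0.02],[0.08,0,0.04],[0.12,0,0.06],[0.16,0,0.08],[0.2,0,0.1]],"angular":[[0,10,0],[0,20,0],[0,30,0],[0,40,0],[0,50,0]],"jaw":[0,0,0,0,0]}' >/dev/null
python3 -c "
from h import *
st();go([0.576,-0.1995,0.29],127)"
```

```text
t 27.0 pos [ 0.5986 -0.0586  0.2975] xang -174.93 F [ 1.   0.4 -4.8] T [-0.08 -0.12  0.06] open 0.058 j [ 0.23  0.2  -0.04 -0.   -1.33  1.43]
xyz [0.035, 0.0074, 0.1384] ang [-0.02, 58.07, 0.09] rows 5.4
```

```bash
python3 -m crank '{"xyz":[[0.01,0,0.03],[0.02,0,0.06],[0.03,0,0.10],[0.035,0,0.138],[0.035,0,0.138]],"angular":[[0,10,0],[0,20,0],[0,30,0],[0,40,0],[0,50,0]],"jaw":[0,0,0,0,0]}' >/dev/null
python3 -m crank '{"xyz":[[0,0,0],[0,0,0],[0,0,0]],"angular":[[0,8,0],[0,8,0],[0,8,0]],"jaw":[0,0,0]}' >/dev/null
python3 -c "
from h import *
st();go([0.576,-0.1995,0.19],128)"
```

```text
t 28.0 pos [ 0.5773 -0.1982  0.298 ] xang 127.57 F [-0.1 -0.  -4.1] T [ 0.05 -0.01  0.05] open 0.0575 j [-0.01  0.22 -0.02 -0.   -1.33  0.67]
xyz [-0.0003, 0.108, 0.0018] ang [-0.03, -0.43, 0.04] rows 1.7
```

```bash
python3 -m crank '{"xyz":[[0,0.03,0.0018],[0,0.06,0.0018],[0,0.09,0.0018],[0,0.113,0.0018],[0,0.113,0.0018]],"angular":[[0,0,0],[0,0,0],[0,0,0],[0,0,0],[0,0,0]],"jaw":[0,0,0,0,0]}' >/dev/null
python3 - <<'E'
from h import *
np.set_printoptions(precision=4,suppress=True)
st();go([0.576,-0.1995,0.155],128)
d=grab('wrist',15);p=read_state()["tool_pos"]
P=cloud(d);Z=P[...,2]
m=(Z>p[2]-.042)&(Z<p[2]-.028);m[285:]=0
e=[]
for u in range(225,410,3):
    v=np.where(m[:,u])[0]
    if len(v):e.append(P[v[0],u])
e=np.array(e);from scipy.optimize import least_squares as ls
print(ls(lambda c:np.hypot(*(e[:,:2]-c).T)-.066,p[:2],loss='soft_l1',f_scale=.001).x)
overlay(d,"pics/o15.png",(.576,-.1995),6,None,(150,60,480,400),2.2)
grab('scene',15)
E
```

```text
t 28.62 pos [ 0.5746 -0.1994  0.1836] xang 127.48 F [-1.2  0.7 -3.7] T [0.04 0.   0.  ] open 0.058 j [-0.01  0.28 -0.2  -0.   -1.09  0.67]
xyz [-0.001, 0.0286, -0.0011] ang [-0.17, -0.52, 0.17] rows 0.5
[ 0.5749 -0.2001]
```

View pics/o15.png

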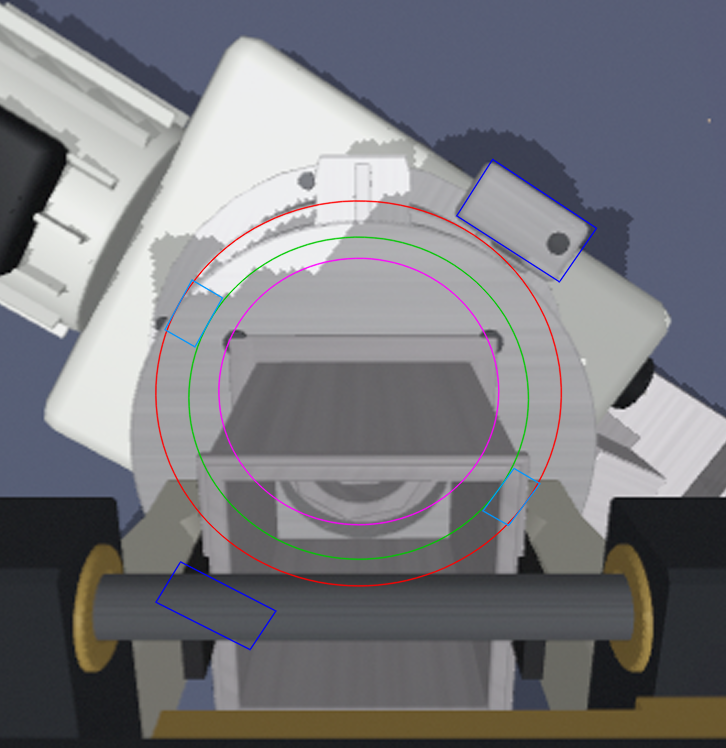

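View pics/scene15.png

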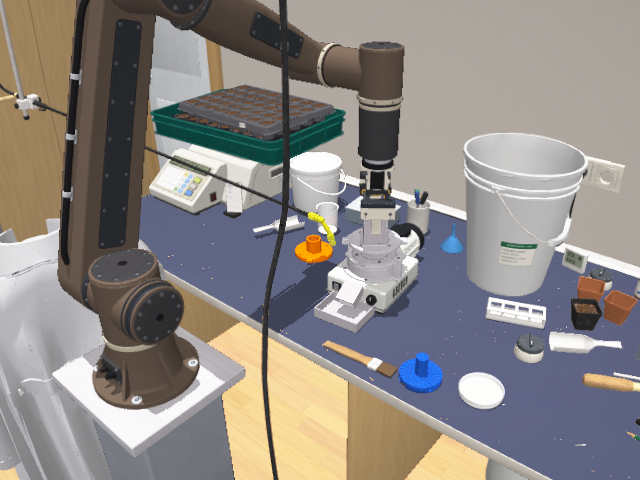

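```bash
python3 -m crank '{"xyz":[[0,0.01,-0.0008],[0,0.018,-0.0008],[0,0.024,-0.0008],[0,0.027,-0.0008],[0,0.027,-0.0008]],"angular":[[0,0,0],[0,0,0],[0,0,0],[0,0,0],[0,0,0]],"jaw":[0,0,0,0,0]}' >/dev/null
python3 - <<'E'
from h import *
st();go([0.576,-0.1995,0.154],128)
E
```

```text
t 29.35 pos [ 0.5764 -0.1994  0.1584] xang 127.36 F [-0.4 -1.  -5. ] T [-0.    0.02 -0.01] open 0.0577 j [-0.01  0.3  -0.23  0.   -1.04  0.67]
xyz [0.0002, 0.0044, 0.0004] ang [-0.02, -0.64, 0.01] rows 0.1
```

```bash
python3 -m crank '{"xyz":[[0,0.002,0.0003],[0,0.004,0.0003],[0,0.0043,0.0003],[0,0.0043,0.0003]],"angular":[[0,0,0],[0,0,0],[0,0,0],[0,0,0]],"jaw":[0,0,0,0]}' >/dev/null
python3 - <<'E'
from h import *
st();go([0.576,-0.1995,0.154],128)
E
```

```text
t 29.85 pos [ 0.5763 -0.1995  0.1544] xang 127.36 F [-0.3  0.  -3.6] T [ 0.05 -0.    0.03] open 0.0577 j [-0.01  0.31 -0.24  0.   -1.03  0.67]
xyz [0.0002, 0.0004, 0.0002] ang [-0.0, -0.64, 0.0] rows 0.1
```

```bash
python3 -m crank '{"xyz":[[0,0.0005,0],[0,0.0005,0],[0,0.0005,0],[0,0.0005,0],[0,0.0005,0]],"angular":[[0,5,0],[0,10,0],[0,15,0],[0,20,0],[0,20,0]],"jaw":[0,0,0,0,0]}' >/dev/null
python3 - <<'E'
from h import *
st();go([0.576,-0.1995,0.154],96)
E
```

```text
t 30.48 pos [ 0.5762 -0.1996  0.1543] xang 107.4 F [-1.5 -1.2  0.2] T [0.24 0.73 0.06] open 0.0581 j [-0.01  0.31 -0.24  0.   -1.03  0.32]
xyz [0.0002, 0.0003, 0.0001] ang [0.01, 11.4, -0.01] rows 1.1
```

```bash
python3 -m crank '{"xyz":[[0,0,0],[0,0,0],[0,0,0],[0,0,0],[0,0,0]],"angular":[[0,4,0],[0,8,0],[0,11.4,0],[0,12.2,0],[0,12.2,0]],"jaw":[0,0,0,0,0]}' >/dev/null
python3 - <<'E'
from h import *
st();go([0.576,-0.1995,0.154],96);d=grab('wrist',16)
overlay(d,"pics/o16.png",(.576,-.1995),6,None,(150,60,480,400),2.2)
E
```

```text
t 31.1 pos [ 0.5767 -0.1996  0.1543] xang 95.27 F [-1.5  1.6  1.6] T [0.45 0.41 0.03] open 0.0582 j [-0.01  0.31 -0.24  0.   -1.03  0.11]
xyz [0.0002, 0.0003, 0.0007] ang [0.06, -0.73, -0.02] rows 0.1
```

View pics/o16.png

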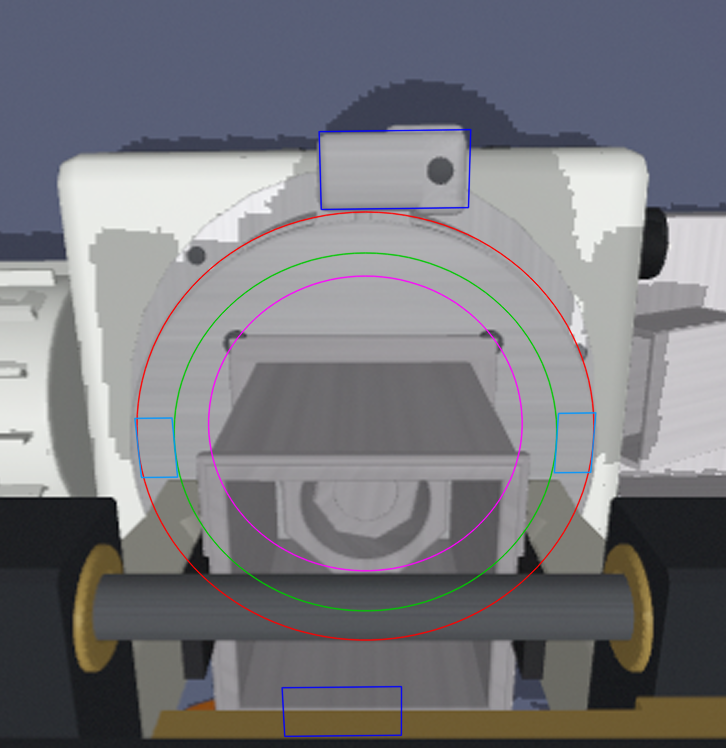

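```bash
python3 -m crank '{"xyz":[[0,0,0],[0,0,0],[0,0,0]],"angular":[[0,1.2,0],[0,1.2,0],[0,1.2,0]],"jaw":[0,0,0]}' >/dev/null
python3 - <<'E'
from h import *
st()
E
```

```text
t 31.52 pos [ 0.577  -0.1993  0.1543] xang 94.05 F [-0.2  3.   2.8] T [ 1.19 -0.14  1.7 ] open 0.0581 j [-0.01  0.31 -0.24  0.   -1.03  0.08]
```

```bash
python3 -m crank '{"xyz":[[0,0,0],[0,0,0],[0,0,0],[0,0,0],[0,0,0]],"angular":[[0,-0.5,0],[0,-0.5,0],[0,-0.5,0],[0,-0.5,0],[0,-0.5,0]],"jaw":[0,0.9,0.9,0.9,0.9]}' >/dev/null
python3 -m crank '{"xyz":[[0,-0.02,0],[0,-0.05,0],[0,-0.1,0],[0,-0.15,0.03],[0,-0.2,0.06]],"angular":[[0,0,0],[0,0,0],[0,0,0],[0,0,0],[0,0,0]],"jaw":[0.9,0.9,0.9,0.9,0.9]}' >/dev/null
python3 - <<'E'
from h import *
np.set_printoptions(precision=4,suppress=True)
st();d=grab('wrist',17);grab('scene',17);grab('top',17)
overlay(d,"pics/o17.png",(.576,-.1995),6,None,(150,60,420,300),2.7)
P=cloud(d);Z=P[...,2];R0=lambda Q:np.hypot(Q[:,0]-.576,Q[:,1]+.1995)
Q=P[(Z>.184)&(Z<.197)];Q=Q[R0(Q)<.055];print(len(Q),Q.mean(0));print(cv2.minAreaRect((Q[:,:2]*1000).astype(np.float32)))
Q=P[(Z>.114)&(Z<.126)];Q=Q[(R0(Q)<.065)&(R0(Q)>.044)];print(len(Q),np.linalg.lstsq(np.c_[Q[:,:2]-[.576,-.1995],np.ones(len(Q))],Q[:,2],rcond=None)[0])
E
```

```text
t 32.77 pos [ 0.5156 -0.2042  0.3551] xang 94.46 F [ 0.7 -0.2  0.6] T [ 0.08 -0.19  0.01] open 0.0784 j [-0.02  0.1  -0.04  0.   -1.43  0.1 ]
1303 [ 0.5783 -0.2004  0.1904]
((577.0101928710938, -200.07052612304688), (60.54436492919922, 61.12517547607422), 5.16565465927124)
3934 [-0.0005 -0.0006  0.121 ]
```

View pics/o17.png

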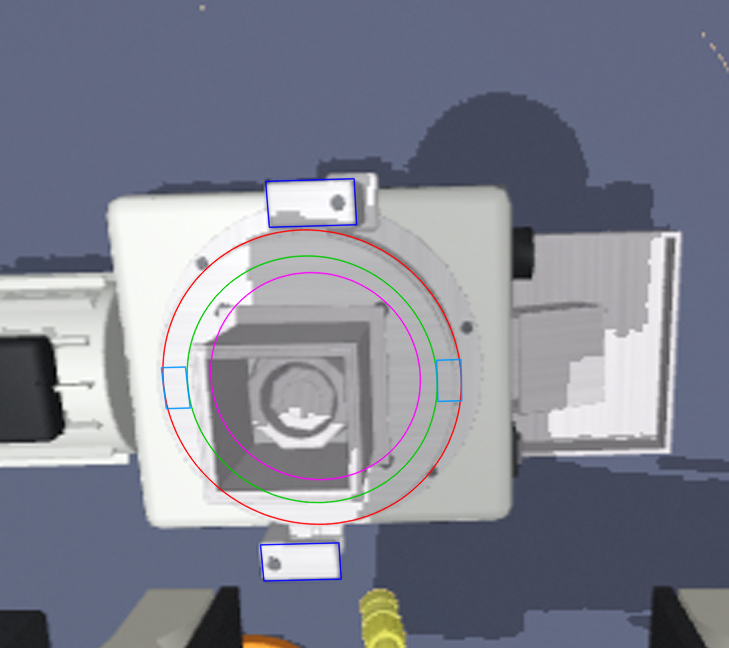

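View pics/scene17.png

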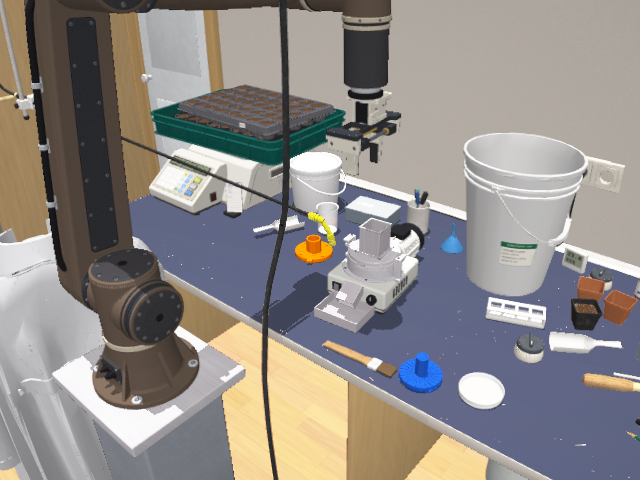

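```bash
python3 -c "
from h import *
print(bot.job_done());st()"
```

```text
the job is handed in; nothing more can be done
None
the job is handed in; nothing more can be done
```

The mill is back together and the job is handed in, after about 33 s of the 72 s allowed. No verdict was reported. I set the disc on the drive bar, laid the ring in with its tabs in the notches, then put on the feed cover and turned it clockwise until it met the posts. The turning moment rose to about 1.7 N m there, and I eased it slightly before letting go.

Last checks, from the wrist camera:

| Part | Height | Position and level |
|---|---|---|
| Disc | boss top at z = 0.140 m, as expected | centred within about 1 mm |
| Ring | flange top at 0.111 m against 0.110 m nominal | level, both tabs seen in the notches |
| Cover | lip at 0.190 m | level, about 1 mm off the axis, about 0.8° past square, both ears under the hooks |

- **Camera bias:** heights read about 1 mm high. The fixed collar does too, so I took the ring's extra 1 mm as camera error.
- **Surroundings:** the arm is clear of everything. I saw no contact with the wand over the bench. The beaker, scoop and brush look unmoved in the last scene picture; I did not measure their positions again.

No check failed. One early estimate was wrong: the cover's centre came out about 16 mm off between its lip and its flange. I measured it again before the grasp, and the two later measurements agreed to about 1 mm.

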